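Find the rattling case and clip it into its holder

ROBOT

A 7-joint arm with a two-finger parallel gripper is mounted at the origin on the work surface. World frame = base frame: x ahead of the robot, y to its left, z up, the work surface at z = 0. Lengths are in mm, angles in rad, forces in N, time in s.
With the tool pointing down it reaches from about 425 to 875 mm from the base axis. Payload 4.7 kg.
Tool frame: the origin (TCP) lies on the centre line of the jaws, within the pads' length; the fingertips stand 11 mm ahead of it and the grasp point (between the pads) lies 8 mm behind it; z points along the fingers, y is the direction in which the jaws open and shut (so a half turn about z gives the same grasp; the last joint's range is limited). The gripper opens to 87 mm and grips with 3 to 60 N. Pads are 19 mm wide; open, the fingers measure 117 mm over their backs; the gripper's body (75 mm by 190 mm) begins 51 mm behind the grasp point.
Start: joints at [-1.191, 0.321, -0.07, 1.45, 0.023, 1.371, -0.057], TCP at [232.53, 607.004, 233.587] pointing down, gripper open.
Joint ranges: [-2.86, 2.86], [-0.3, 2.09], [-1.38, 1.24], [0.06, 2.45], [-1.56, 4.7], [0.09, 2.05], [-2.69, 2.69]. Speed limits (rad/s): [2.57, 2.57, 3.14, 3.14, 3.14, 3.14, 3.14].

INTERFACE

Orientations are given as [roll, pitch, yaw] about the fixed x, y, z axes, in that order (R = Rz(yaw) Ry(pitch) Rx(roll)).
In Python, from workcell import status, snapshot, job_done, models gives the robot as it stands.
- The arm moves only by the tool servo_tool, never from a script. Its argument "rows" is a list of rows, each an object with "dp": the shift along the tool's x, y, z in m, a list of three; "rot": the turn, a rotation vector about the tool's x, y, z in rad, a list of three; "hand": the finger opening in m, from 0 to 0.087. In form: [{"dp": [dx, dy, dz], "rot": [wx, wy, wz], "hand": hand}, ...]. A call has exactly 10 rows; each row is the pose to reach, as a shift and turn from the pose commanded when the call began, along the tool's axes at that moment; what a row does not reach only later rows make up. A row lasts 1/10 s, in which the tool goes at most 50 mm and 8.59 degrees, less where a joint would pass 70% of its speed; a pose out of reach is approached as far as the arm can. A call with a gripper value outside its range is refused whole. The fingers move at their own pace and stop on an object; "newtons" is the grip in N (left out, the last holds). Time passes only in rows, so rows that repeat a pose let the fingers close, or fill a call up. It gives the time, the measured TCP pose, the force and the opening at its end, in the units of the state.
- status.get_state(): the state, without advancing time (a new reading comes with each control period).
- snapshot(name): name is "scene" or "top"; returns a dict with "img" (420x560x3 uint8, red, green, blue), "mtx" (3x3 intrinsics, pixels), "R" (3x3) and "t" (3): a world point X has camera coordinates R X + t. Camera axes: x right, y down, z forward; pixel columns grow to the right and rows downward; lengths in mm; the calibration is good to about 2 mm. A picture is of the moment at which its call begins. There is no depth.
- job_done(): hands the job in, once; it reports no verdict.
Trained networks look in the newest picture that a camera, given by its name, has taken for a name from the list of things; names that differ only in an ending like _2 or _b are one class to them, and where a whole thing is asked for, a point or a joint stands for the part that bears it (a point fixed in the world has none). Each returns a list of dicts, best first, with "p" (0 to 1); they miss things now and then, are a little off and sometimes report something else, mostly with a low value. They report only what shows in the picture. A call takes as long as a camera call.
- models.search_frame(camera, name): "extent" ([centre column, centre row, width, height] in pixels, round what is visible of it).
The state is a dict: "clock": time; "joints": joint angles; "joint_vel": joint speeds; "joint_efforts": joint torques, N m; "position": TCP position; "orientation": TCP orientation; "wrist_force": force on the tool from outside, world axes, zero at the start; "torque": the same for the moment, N m; "finger_gap": opening from 0.0 (shut) to 1.0 (fully open).
Only numpy, scipy, OpenCV 4.12 (cv2) and the standard library are available. Lean on these libraries where they do the work, as an engineer would, in place of code of your own. Each camera call takes 0.05 s, during which the arm holds its last target.

TASK

A steel ball for the massager lies loose inside one of the three closed birch cases on the shelf: lift and shake them to find the one that rattles. Lay that case down on its broad side on the open shelf and let go of it, then take it again across its width, hook one end under the lip of the wooden holder and swing the other end down until the case lies flat on the holder's floor. No other case may go in the holder; leave the other two resting on the shelf clear of it, and do not shift the bucket, spray bottle, stone or massager.

Things in the scene. Friction and masses are not known exactly. Their poses are not given: they have to be found in the camera images.
- case_a_center (a point): centre of the right-hand closed birch case (seen from the robot). The three look alike: a plain block 140 long (its x), 40 thick (its y), 62 high (its z), standing at the start on a long narrow side, so z is up and the centre is 31 mm above the shelf. Ends, broad faces, top and bottom are alike: any way round will do. 60 to 100 mm free between neighbours. None can be opened.
- case_b_center (a point): centre of the middle case, same size. Case weights differ at random (140 to 280 g), so weighing does not tell. Any of the three may hold the loose 29 mm, 100 g steel ball, in a hollow 132 x 32 x 54 mm: when the case is tilted lengthwise by 25 degrees, or shaken, the ball rolls to an end, 51 mm from the middle, and stays there once level. In the others nothing moves.
- case_c_center (a point): centre of the left-hand case, same size. A case leaning sideways on its lower long edge falls onto its broad side if it leans over 33 degrees from upright; else it falls back upright. Grip it across its 40 mm thickness when standing, across its 62 mm width when lying; lying, its centre is 20 mm above the shelf.
- holder_floor (a point): middle of the floor of the fixed wooden holder, 12 mm above the shelf; z up, x along it, lip at the -x end (towards the robot). The pocket takes a case lying on a broad side, long way along x: 146 long (x -73 to +73), 68 wide. A low stop, 8 mm above the floor, closes the +x end. Side cheeks 8 thick: 45 high at x -78 to -58, 8 high at x +53 to +73; between them the sides are open for fingers.
- holder_lip (a point): middle of the lower edge of the holder's lip, 60 mm to -x of the floor's middle and 45 mm above the floor (5 mm more than a lying case); axes as the holder's. The lip is 8 mm thick and reaches 13 mm over the pocket from the end wall at x = -73. A case enters only slanted by 15 to 20 degrees, lip end low, pushed under the lip to the end wall; then the raised end is swung down past the stop.
- bottle: bystander: amber glass spray bottle with a trigger, 68 mm across, 187 mm high; origin at the centre of its underside
- stone: bystander: rough ceramic stove stone, 94 mm across, 53 mm high; origin at the centre of its underside
- massager: bystander: wooden back massager with rollers, lying, 250 mm long along its x, 44 mm high; origin on the shelf under its middle

How it is judged:
By the outcome, as a careful person would: the job done as asked, in the order asked, and still so for the second after the job is handed in, with the robot touching nothing.
It also fails if it takes over 72 s, if anything falls off the work surface, if the arm or the gripper's body presses on something with over 40 N, if the wrist force passes 120 N, or if a joint passes its speed limit or range.

## Working session

There is one attempt and no reset: what is moved stays moved. The work goes in short steps, Python scripts to look and compute and a tool call to move; the robot and the scene stay as the last step left them, time stands still between calls to the robot, and variables do not carry over. Pictures are saved under pics/ and viewed, and the job is handed in when it is done.

Besides the shell and the picture viewer there is one more tool, called after "Request:" as name([rows], argument=value, ...), one row to a line, values as JSON. servo_tool: Moves the arm, as the interface text tells. Its arguments: {"type":"object","properties":{"rows":{"type":"array"},"newtons":{"type":"number"}},"required":["rows"]}

```bash
ls; mkdir -p pics
python3 - <<'E'
from workcell import status, snapshot, models
import cv2
s=status.get_state(); print(s)
for n in ["scene","top"]:
    d=snapshot(n); cv2.imwrite(f"pics/{n}0.png",d["img"][:,:,::-1]); print(n,d["mtx"],d["R"],d["t"])
    for k in ["case_a_center","holder_floor","bottle","stone","massager","bucket"]:
        try: print(k,[(round(r["p"],2),[round(v) for v in r["extent"]]) for r in models.search_frame(n,k)])
        except Exception as e: print(k,e)
E
```

```text
pics
{'clock': 0.0, 'joints': array([-1.19091056,  0.32181183, -0.0701156 ,  1.45167563,  0.02263338,
        1.3707504 , -0.05688074]), 'joint_vel': array([-0.00041503,  0.00082834,  0.00112261,  0.00063394, -0.00025553,
       -0.00212189,  0.00040122]), 'joint_efforts': array([ 1.41446471e-04, -4.91282523e+01, -4.03810563e-01, -3.12535608e+01,
       -6.40455913e-02,  4.35870280e-02,  1.48503505e-04]), 'position': array([232.34706308, 606.50055886, 232.4686498 ]), 'orientation': array([-3.13973890e+00,  1.18901807e-04,  2.77589279e+00]), 'wrist_force': array([-0.06869444,  0.24427618,  0.17602929]), 'torque': array([-0.01458709, -0.09748734,  0.06236391]), 'finger_gap': 0.9998880123824091}
scene [[502.55704764   0.         273.97227906]
 [  0.         502.55704764 210.25070731]
 [  0.           0.           1.        ]] [[ 0.42543211  0.90498711  0.00241783]
 [ 0.62385961 -0.29133729 -0.72520464]
 [-0.65559645  0.31003373 -0.68852915]] [-228.61367022 -342.83017108 1757.34264455]
case_a_center [(0.58, [319, 189, 40, 49])]
holder_floor [(0.8, [189, 214, 57, 59])]
bottle [(0.97, [99,
[... 210 characters left out ...]
ter, holder_floor, holder_lip, massager, stone
top [[399.61041224   0.         275.76995876]
 [  0.         399.61041224 207.66804284]
 [  0.           0.           1.        ]] [[ 0.00706553 -0.9997522   0.02110967]
 [-0.98405315 -0.01070358 -0.17755232]
 [ 0.17773427 -0.01951854 -0.98388493]] [ -64.92808863  611.00333414 1146.75023844]
case_a_center [(0.56, [203, 235, 17, 48]), (0.2, [167, 255, 27, 46])]
holder_floor [(0.68, [332, 250, 42, 58])]
bottle [(0.72, [418, 205, 37, 32])]
stone [(0.65, [332, 165, 29, 27])]
massager [(0.74, [244, 166, 24, 77]), (0.66, [124, 259, 34, 48])]
bucket it knows: bottle, case_a_center, case_b_center, case_c_center, holder_floor, holder_lip, massager, stone
```

Run:
```python
import cv2
for n in ["scene","top"]:
    i=cv2.imread(f"pics/{n}0.png")
    c=i[100:360,60:440]
    cv2.imwrite(f"pics/{n}0z.png",cv2.resize(c,None,fx=2.1,fy=2.1,interpolation=cv2.INTER_CUBIC))
```

```text
(no output)
```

View pics/scene0z.png

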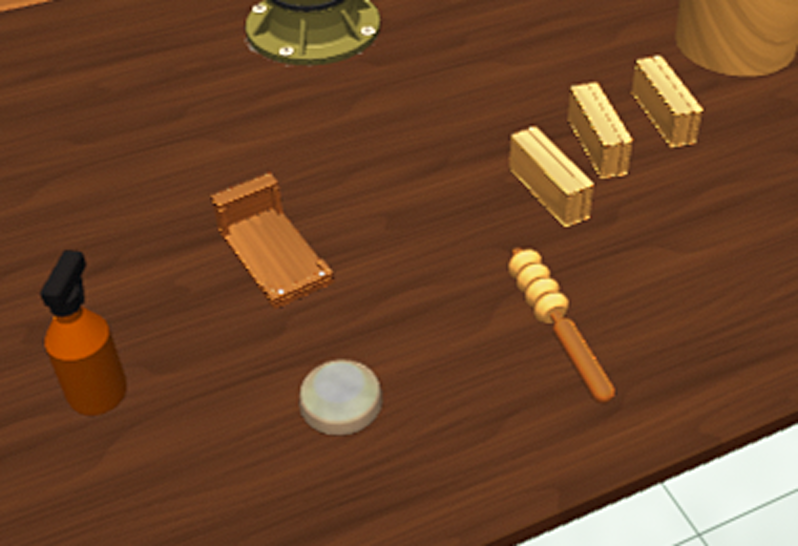

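View pics/top0z.png

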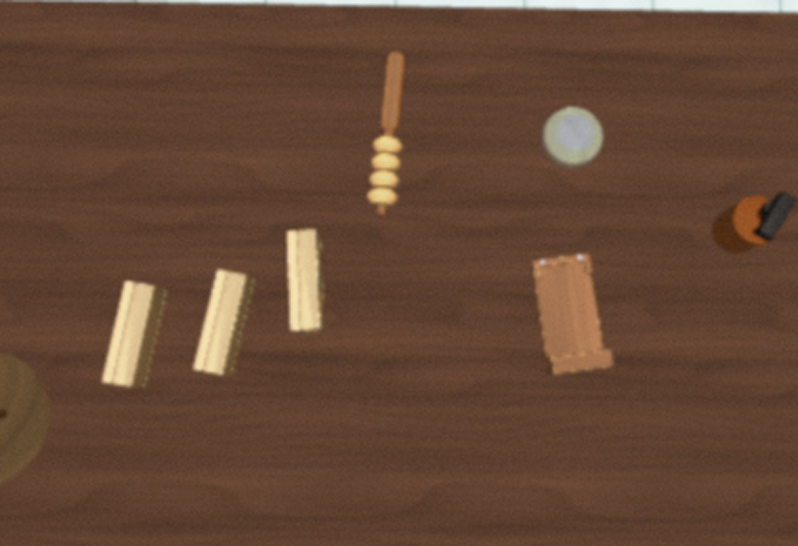

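View pics/top0.png

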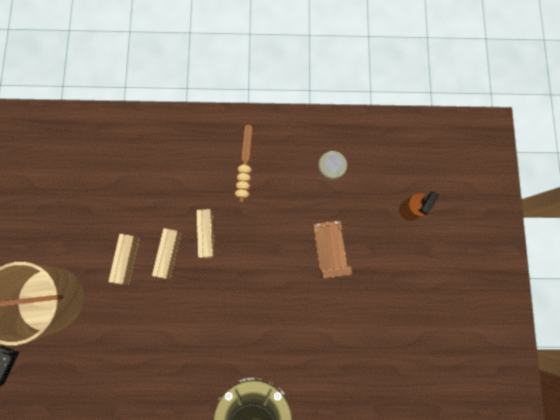

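The top view shows three cases (px about (123,259), (166,254), (205,233)), the holder at (333,250) with its lip towards the robot, and the bucket at the left. I'll fit box models to both views.

```bash
cat > h.py <<'E'
import numpy as np, cv2
from scipy.optimize import minimize
from scipy.spatial.transform import Rotation as Ro
from workcell import status, snapshot, models
def proj(d,X):
    c=np.atleast_2d(X)@d["R"].T+d["t"]; u=c@d["mtx"].T; return u[:,:2]/u[:,2:]
def ray(d,uv,z):
    v=np.linalg.inv(d["mtx"])@np.array([uv[0],uv[1],1.]); v=d["R"].T@v; o=-d["R"].T@d["t"]
    return o+v*(z-o[2])/v[2]
def tri(d1,u1,d2,u2):
    A=[];b=[]
    for d,u in((d1,u1),(d2,u2)):
        v=d["R"].T@np.linalg.inv(d["mtx"])@np.array([u[0],u[1],1.]);v/=np.linalg.norm(v);o=-d["R"].T@d["t"]
        P=np.eye(3)-np.outer(v,v);A.append(P);b.append(P@o)
    return np.linalg.solve(sum(A),sum(b))
def box(x,y,z,yaw,L=140,T=40,H=62):
    q=np.array([[a,b,c] for a in(-L/2,L/2) for b in(-T/2,T/2) for c in(-H/2,H/2)])
    return q@Ro.from_euler('z',yaw).as_matrix().T+[x,y,z]
def bmask(img):
    h=cv2.cvtColor(img,cv2.COLOR_RGB2HSV); 
    return ((h[...,2]>135)&(h[...,0]>12)&(h[...,0]<32)&(h[...,1]>45)).astype(np.uint8)
S=4
def sil(d,pts,shape):
    hull=cv2.convexHull(((proj(d,pts)+.5)*S-.5).astype(np.float32)).astype(np.float32)
    m=np.zeros((shape[0]*S,shape[1]*S),np.uint8); cv2.fillConvexPoly(m,np.round(hull*16).astype(np.int32),1,shift=4)
    return cv2.resize(m.astype(np.float32),(shape[1],shape[0]),interpolation=cv2.INTER_AREA)
def fit(ds,x0,dims=(140,40,62),free_z=True,verbose=True):
    ms=[bmask(d["img"]).astype(np.float32) for d in ds]
    rois=[]
    for d in ds:
        p=proj(d,box(*x0,*dims)); a=p.min(0)-9; b=p.max(0)+9; rois.append((slice(max(0,int(a[1])),int(b[1])),slice(max(0,int(a[0])),int(b[0]))))
    def f(v):
        return sum(np.abs(sil(d,box(*v,*dims),m.shape)-m)[r].sum() for d,m,r in zip(ds,ms,rois))
    best=None
    for k in range(4):
        st=np.array(x0,float) if best is None else best.x
        sim=np.vstack([st]+[st+e for e in np.diag([8,8,6,.12])*(1 if k%2==0 else -1)])
        r=minimize(f,st,method='Nelder-Mead',options=dict(initial_simplex=sim,xatol=.1,fatol=.2,maxiter=250))
        if best is None or r.fun<best.fun: best=r
    return best.x,best.fun
def R():
    return Ro.from_euler('xyz',status.get_state()["orientation"])
E
python3 - <<'E'
from h import *
ds=[snapshot("scene"),snapshot("top")]
for n,uv in dict(a=(205,233),b=(166,254),c=(123,259)).items():
    p=ray(ds[1],uv,40)
    print(n,p, *[np.round(v,2) for v in fit(ds,(p[0],p[1],31,-.1))])
for n,d in zip("st",ds): cv2.imwrite(f"pics/m{n}.png",bmask(d["img"])*255)
s=lambda x,y:(x/2.1+60,y/2.1+100)
d=ds[1]
# holder features: zoomed px
for nm,a,b,z in[("stopL-ish front L",(534,262),(276,300),20),("far R",(590,255),(331,272),20),("lip top near R",(612,363),(277,178),57),("lip near L",(554,373),(213,198),57)]:
    print(nm, ray(d,s(*a),z).round(), ray(ds[0],s(*b),z).round())
b=tri(ds[0],(99,258+36),d,(412,205)); print("bottle",b)
print("stone",ray(d,(333,165),53),"mass",ray(d,(248,126),20),ray(d,(241,199),20),"bucket",ray(d,(83,300),0),"bucket bottom")
E
```

```text
a [534.76401216 152.15555155  40.        ] [5.3248e+02 1.5419e+02 2.8220e+01 7.0000e-02] 443.69
b [471.07405076 265.08100861  40.        ] [ 4.7331e+02  2.6765e+02  2.9970e+01 -2.1000e-01] 969.75
c [455.31489701 390.60689374  40.        ] [ 4.5627e+02  3.9268e+02  2.9680e+01 -1.6000e-01] 1039.25
stopL-ish front L [ 566. -179.   20.] [ 587. -255.   20.]
far R [ 577. -262.   20.] [ 570. -178.   20.]
lip top near R [ 420. -282.   57.] [ 413. -192.   57.]
lip near L [ 405. -201.   57.] [ 416. -279.   57.]
bottle [ 6.34128240e+02 -4.97649668e+02 -5.34541979e-01]
stone [ 747.58278068 -235.03483666   53.        ] mass [883.51831698  30.93803864  20.        ] [644.12071418  48.00277786  20.        ] bucket [334.45257782 514.5790182    0.        ] bucket bottom
```

Run:
```python
from h import *
ds=[snapshot("scene"),snapshot("top")]
P=dict(a=(532.5,154.2,28.2,.07),b=(473.3,267.6,30,-.21),c=(456.3,392.7,29.7,-.16))
out=[]
for d in ds:
    p=np.vstack([proj(d,box(*v)) for v in P.values()]); x0,y0=(p.min(0)-15).astype(int); x1,y1=(p.max(0)+15).astype(int)
    m=bmask(d["img"]); o=d["img"][:,:,::-1].copy()
    k=5; c=cv2.resize(o[y0:y1,x0:x1],None,fx=k,fy=k,interpolation=cv2.INTER_CUBIC)
    cm=cv2.cvtColor(cv2.resize(m[y0:y1,x0:x1]*255,None,fx=k,fy=k),cv2.COLOR_GRAY2BGR)
    for v in P.values():
        q=((proj(d,box(*v))-[x0,y0]+.5)*k).astype(int)
        for i in range(8):
            for j in (1,2,4):
                if not i&j:
                    for z in (c,cm): cv2.line(z,tuple(map(int,q[i])),tuple(map(int,q[i|j])),(0,0,255),1)
    out.append((c,cm))
for n,(c,cm) in zip("st",out):
    cv2.imwrite(f"pics/ov{n}.png",cv2.resize(np.vstack([c,cm]) ,None,fx=.7,fy=.7) if c.shape[1]>c.shape[0] else np.hstack([c,cm]));print(c.shape)
```

```text
(565, 610, 3)
(520, 680, 3)
```

View pics/ovs.png

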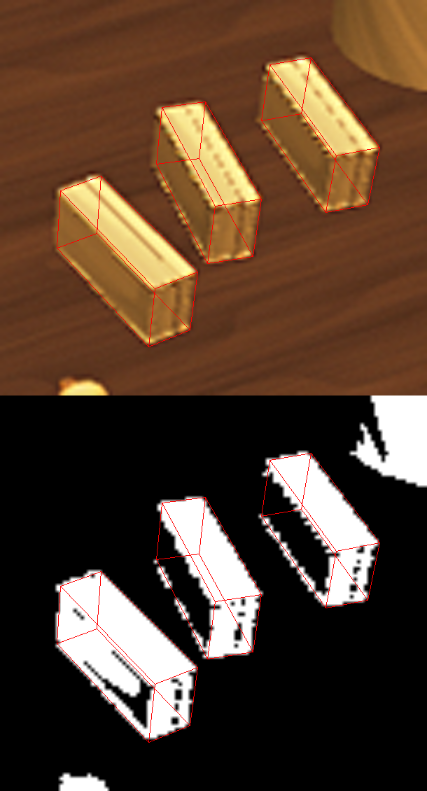

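View pics/ovt.png

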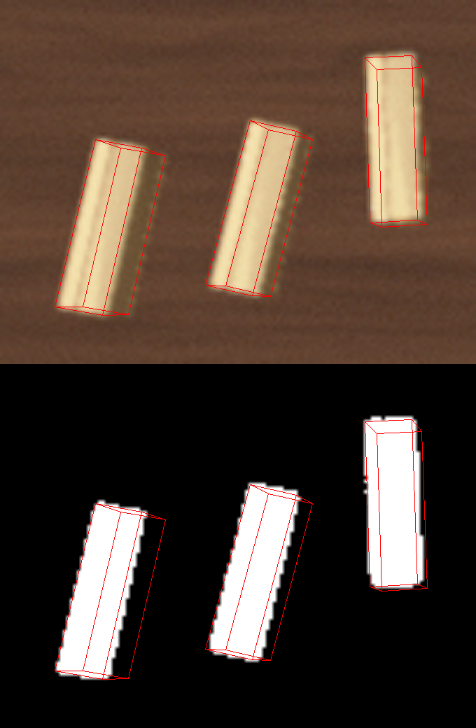

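Run:
```python
import h; from h import *
ds=[snapshot("scene"),snapshot("top")]
print(cv2.cvtColor(ds[1]["img"],cv2.COLOR_RGB2HSV)[255:262,125:140][3], )
for n,d,(x0,x1,y0,y1) in(("s",ds[0],(155,225,178,250)),("t",ds[1],(308,358,214,284))):
    c=cv2.resize(d["img"][y0:y1,x0:x1,::-1],None,fx=8,fy=8,interpolation=cv2.INTER_CUBIC)
    for k in range(x0,x1,10): cv2.putText(c,str(k),((k-x0)*8,10),0,.35,(255,255,255)); cv2.line(c,((k-x0)*8,0),((k-x0)*8,c.shape[0]),(90,90,90),1)
    for k in range(y0-y0%10+10,y1,10): cv2.putText(c,str(k),(0,(k-y0)*8),0,.35,(255,255,255)); cv2.line(c,(0,(k-y0)*8),(c.shape[1],(k-y0)*8),(90,90,90),1)
    cv2.imwrite(f"pics/hold{n}.png",c)
```

```text
[[ 19  85 221]
 [ 19  90 218]
 [ 18  90 206]
 [ 18 100 160]
 [ 16 126 119]
 [ 15 127 110]
 [ 16 126 107]
 [ 15 126 105]
 [ 16 126 111]
 [ 17 122 123]
 [ 14 127 116]
 [ 13 130 102]
 [ 12 128 100]
 [ 10 128 100]
 [ 11 131  97]]
```

View pics/holds.png

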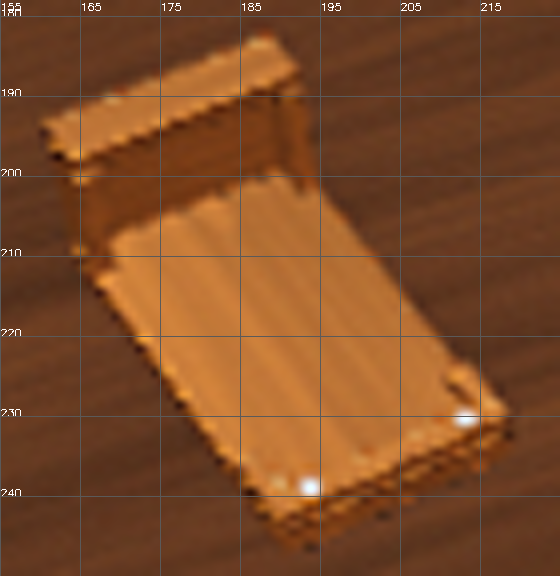

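View pics/holdt.png

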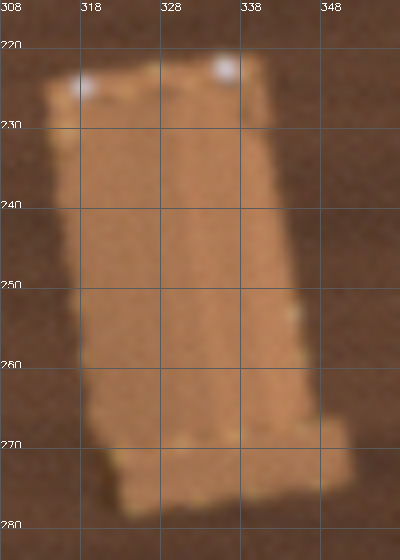

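```bash
sed -i 's/(h\[...,2\]>135)&(h\[...,0\]>12)/(h[...,2]>75)\&(h[...,0]>=14)/' h.py
python3 - <<'E'
from h import *
from scipy.optimize import least_squares
ds=[snapshot("scene"),snapshot("top")]
obs={"lo-":((160.5,193.5),(352,274)),"lo+":((188,182.5),(323.5,278.5)),"li-":((164.5,198),(350.5,266.5)),"li+":((192,187),(321,270.5)),
"s-":((188.5,243),(341.5,221)),"s+":((217.5,230),(314,224.5)),"d-":((193.5,239),(336,222)),"d+":((213,230),(318,224.5))}
for k,(a,b) in obs.items(): print(k,tri(ds[0],np.array(a)-.5,ds[1],np.array(b)-.5).round(1))
M={"lo":(None,65),"li":(-60,65),"s":(None,20)}
def model(v):
    x,y,z,yaw,xo,xs=v; c,s=np.cos(yaw),np.sin(yaw); P={}
    for k in obs:
        if k[0]=='d': continue
        sy=-42 if k[-1]=='-' else 42
        lx,lz={"lo":(xo,53),"li":(-60,53),"s":(xs,8)}[k[:-1]]
        P[k]=np.array([x+c*lx-s*sy,y+s*lx+c*sy,z+lz])
    return P
def res(v):
    r=[]
    for k,X in model(v).items():
        for d,u in zip(ds,obs[k]): r.append(proj(d,X)[0]-(np.array(u)-.5))
    return np.concatenate(r)
r=least_squares(res,[500,-230,12,.17,-81,81],loss='soft_l1'); print(r.x.round(3)); print(r.fun.reshape(-1,4).round(1))
for n,x0 in dict(a=(532,154,31,.07),b=(473,268,31,-.21),c=(456,393,31,-.16)).items():
    print(n,*[np.round(v,3) for v in fit(ds,x0)])
E
```

```text
lo- [ 417.4 -281.9   63.6]
lo+ [ 403.7 -199.5   62.2]
li- [ 439.2 -277.7   63.5]
li+ [ 426.2 -194.    61.4]
s- [ 580.1 -262.5   18.2]
s+ [ 568.  -178.2   17.9]
d- [ 575.9 -246.    21.6]
d+ [ 567.4 -190.    22.5]
[ 4.92633e+02 -2.29968e+02  9.83100e+00  1.25000e-01 -8.28850e+01
  8.17540e+01]
[[ 0.1 -0.2  0.2  0.7]
 [ 1.   0.1  0.2 -0.4]
 [-0.5  0.1  0.5  0.3]
 [ 0.6  0.2  1.6 -0.3]
 [ 0.3 -0.3 -0.3  0.4]
 [ 0.6  0.1  0.3 -0. ]]
a [5.32153e+02 1.52398e+02 3.01650e+01 7.60000e-02] 662.062
b [ 4.73299e+02  2.64485e+02  3.19260e+01 -1.88000e-01] 663.125
c [ 4.55343e+02  3.89876e+02  3.18070e+01 -1.55000e-01] 629.375
```

```bash
cat >> h.py <<'E'
def go(x,y,z,yaw,tiltx=0,tilty=0,n=None,base=None):
    """target TCP world; tool down with yaw (tool x dir=(cos,sin)); tiltx/tilty = rotation vecs about tool x / y. Prints dp, rot"""
    s=status.get_state(); p0=np.array(s["position"]); R0=R()
    T=Ro.from_euler('xyz',[np.pi,0,yaw])
    T2=T*Ro.from_euler('xyz',[tiltx,0,0])*Ro.from_euler('xyz',[0,tilty,0])
    dp=R0.inv().apply(np.array([x,y,z])-p0)/1000; rv=(R0.inv()*T2).as_rotvec()
    print("dp",dp.round(4).tolist(),"rot",rv.round(4).tolist(),"dist",np.linalg.norm(dp).round(3),"ang",np.degrees(np.linalg.norm(rv)).round(1))
def st():
    s=status.get_state(); Rm=R()
    print("t",round(s["clock"],2),"pos",np.round(s["position"],1),"ori",np.round(s["orientation"],3),"gap",round(s["finger_gap"]*87,1),"F",np.round(s["wrist_force"],2),"T",np.round(s["torque"],3),"Ttool",np.round(Rm.inv().apply(s["torque"]),3))
def tq(k=4):
    L=[]
    for i in range(k):
        s=status.get_state(); L.append(np.r_[R().inv().apply(s["torque"]),s["wrist_force"]]); snapshot("top")
    L=np.array(L); print("Ttool,F mean",L.mean(0).round(4),"sd",L.std(0).round(4))
E
python3 - <<'E'
from h import *
st(); tq(4)
go(456,391,150,np.pi-.157); go(456,391,110,np.pi-.157)
E
```

```text
t 1.0 pos [232.5 607.  233.6] ori [3.141 0.    2.776] gap 86.5 F [0.65 0.4  0.2 ] T [-0.061 -0.019 -0.012] Ttool [ 0.051 -0.04   0.011]
Ttool,F mean [ 0.0218 -0.0106  0.0139  0.4652  0.3381  0.0219] sd [0.0338 0.0265 0.0197 0.2628 0.445  0.4983]
dp [-0.286, -0.1218, 0.0836] rot [0.0, 0.0, -0.2087] dist 0.322 ang 12.0
dp [-0.286, -0.1218, 0.1236] rot [0.0, 0.0, -0.2087] dist 0.334 ang 12.0
```

Run:
```python
from h import *
ds=[snapshot("scene"),snapshot("top")]
i=ds[0]["img"][0:260,300:560,::-1]
cv2.imwrite("pics/bk.png",cv2.resize(i,None,fx=2.2,fy=2.2))
print("s cam",-ds[0]["R"].T@ds[0]["t"],"t cam",-ds[1]["R"].T@ds[1]["t"])
for z in (0,200,260,300): print(z,ray(ds[1],(20,303),z).round(),ray(ds[1],(57,303),z).round())
```

```text
s cam [1463.24508616 -437.82227878  961.912354  ] t cam [ 397.90168834  -35.9891869  1238.12594885]
0 [325. 700.   0.] [325. 591.   0.]
200 [336. 581. 200.] [337. 489. 200.]
260 [340. 545. 260.] [341. 459. 260.]
300 [342. 521. 300.] [343. 439. 300.]
```

View pics/bk.png

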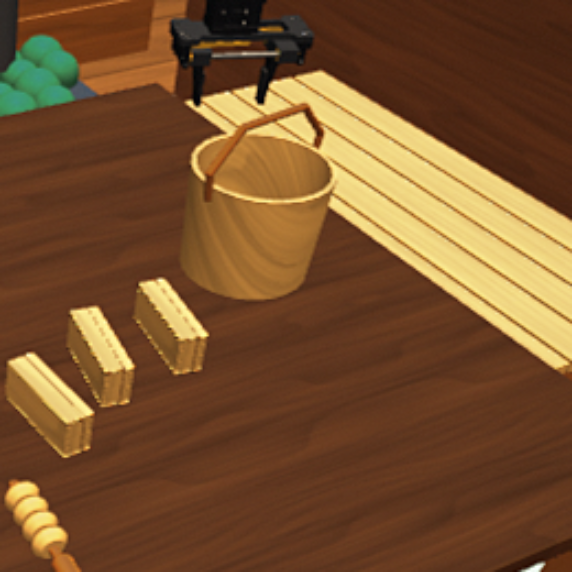

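Request:
servo_tool([
  {"dp": [0,0,-0.05],"rot": [0,0,0],"hand": 0.087},
  {"dp": [0,0,-0.1],"rot": [0,0,0],"hand": 0.087},
  {"dp": [-0.01,-0.004,-0.13],"rot": [0,0,0],"hand": 0.087},
  {"dp": [-0.05,-0.021,-0.13],"rot": [0,0,-0.03],"hand": 0.087},
  {"dp": [-0.095,-0.04,-0.13],"rot": [0,0,-0.06],"hand": 0.087},
  {"dp": [-0.14,-0.06,-0.13],"rot": [0,0,-0.1],"hand": 0.087},
  {"dp": [-0.185,-0.079,-0.13],"rot": [0,0,-0.14],"hand": 0.087},
  {"dp": [-0.23,-0.098,-0.12],"rot": [0,0,-0.18],"hand": 0.087},
  {"dp": [-0.265,-0.113,-0.09],"rot": [0,0,-0.209],"hand": 0.087},
  {"dp": [-0.286,-0.122,-0.05],"rot": [0,0,-0.209],"hand": 0.087},
], newtons=45)

```text
clock: 2.3
position: [460.1, 387.8, 285.2]
orientation: [3.138, 0.005, 2.98]
wrist_force: [0.0, 0.1, 0.1]
finger_gap: 1.001
```

Run:
```python
from h import *
st(); go(456,391,42,np.pi-.157)
```

```text
t 2.3 pos [460.1 387.8 285.2] ori [3.138 0.005 2.98 ] gap 87.1 F [0.01 0.09 0.06] T [ 0.06  -0.017 -0.032] Ttool [-0.061 -0.007  0.032]
dp [0.0057, 0.0016, 0.2432] rot [0.0034, 0.0048, -0.0044] dist 0.243 ang 0.4
```

Request:
servo_tool([
  {"dp": [0,0,0.04],"rot": [0,0,0],"hand": 0.087},
  {"dp": [0,0,0.085],"rot": [0,0,0],"hand": 0.087},
  {"dp": [0,0,0.13],"rot": [0,0,0],"hand": 0.087},
  {"dp": [0,0,0.17],"rot": [0,0,0],"hand": 0.087},
  {"dp": [0,0,0.205],"rot": [0,0,0],"hand": 0.087},
  {"dp": [0,0,0.23],"rot": [0,0,0],"hand": 0.087},
  {"dp": [0,0,0.242],"rot": [0,0,0],"hand": 0.087},
  {"dp": [0,0,0.242],"rot": [0,0,0],"hand": 0.087},
  {"dp": [0,0,0.242],"rot": [0,0,0],"hand": 0.06},
  {"dp": [0,0,0.242],"rot": [0,0,0],"hand": 0.036},
])

```text
clock: 3.3
position: [457.1, 391.8, 43.6]
orientation: [3.139, 0.002, 2.985]
wrist_force: [0.1, 0.3, 0.5]
finger_gap: 0.891
```

Run:
```python
from h import *
st(); 
d=snapshot("top"); cv2.imwrite("pics/g1.png",cv2.resize(d["img"][180:320,60:260,::-1],None,fx=4,fy=4))
```

```text
t 3.3 pos [457.1 391.8  43.6] ori [3.139e+00 2.000e-03 2.985e+00] gap 77.5 F [0.08 0.25 0.55] T [ 0.039 -0.05  -0.025] Ttool [-0.046 -0.044  0.025]
```

View pics/g1.png

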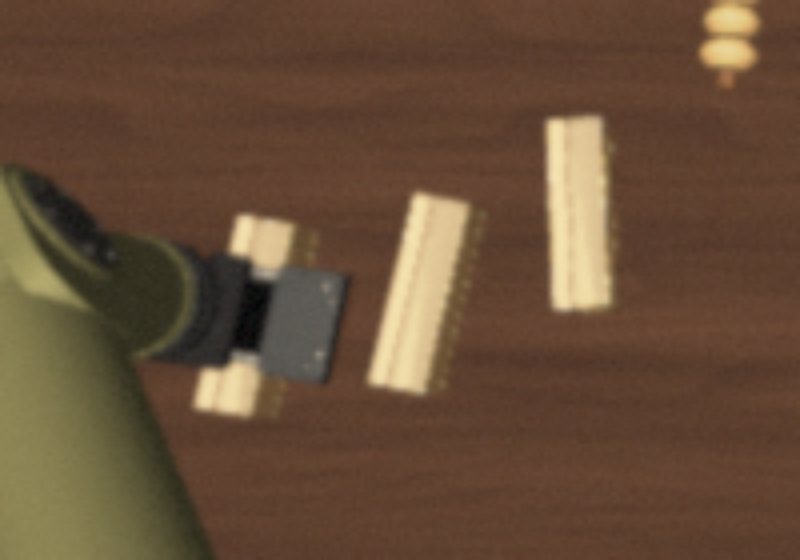

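The gripper straddles case_c centrally (zoomed about (265,320)). Next: close and lift.

Request:
servo_tool([
  {"dp": [0,0,0],"rot": [0,0,0],"hand": 0.03},
  {"dp": [0,0,0],"rot": [0,0,0],"hand": 0.03},
  {"dp": [0,0,0],"rot": [0,0,0],"hand": 0.03},
  {"dp": [0,0,0],"rot": [0,0,0],"hand": 0.03},
  {"dp": [0,0,0],"rot": [0,0,0],"hand": 0.03},
  {"dp": [0,0,0],"rot": [0,0,0],"hand": 0.03},
  {"dp": [0,0,-0.02],"rot": [0,0,0],"hand": 0.03},
  {"dp": [0,0,-0.05],"rot": [0,0,0],"hand": 0.03},
  {"dp": [0,0,-0.08],"rot": [0,0,0],"hand": 0.03},
  {"dp": [0,0,-0.1],"rot": [0,0,0],"hand": 0.03},
])

```text
clock: 4.35
position: [456.4, 391.4, 143.4]
orientation: [3.14, 0.001, 2.985]
wrist_force: [1.1, -0.3, -1.2]
finger_gap: 0.454
```

Request:
servo_tool([
  {"dp": [0,0,0],"rot": [0,0.15,0],"hand": 0.03},
  {"dp": [0,0,0],"rot": [0,0.3,0],"hand": 0.03},
  {"dp": [0,0,0],"rot": [0,0.45,0],"hand": 0.03},
  {"dp": [0,0,0],"rot": [0,0.58,0],"hand": 0.03},
  {"dp": [0,0,0],"rot": [0,0.58,0],"hand": 0.03},
  {"dp": [0,0,0],"rot": [0,0.45,0],"hand": 0.03},
  {"dp": [0,0,0],"rot": [0,0.3,0],"hand": 0.03},
  {"dp": [0,0,0],"rot": [0,0.15,0],"hand": 0.03},
  {"dp": [0,0,0],"rot": [0,0,0],"hand": 0.03},
  {"dp": [0,0,0],"rot": [0,0,0],"hand": 0.03},
])

```text
clock: 5.35
position: [449.1, 394.7, 143.2]
orientation: [3.138, 0.001, 2.996]
wrist_force: [-1.3, 0.8, -2.2]
finger_gap: 0.46
```

Run:
```python
from h import *
st(); tq(5); st()
```

```text
t 5.35 pos [449.1 394.7 143.2] ori [3.138e+00 1.000e-03 2.996e+00] gap 40.1 F [-1.26  0.84 -2.18] T [0.049 0.136 0.049] Ttool [-0.029  0.142 -0.049]
Ttool,F mean [ 0.0093  0.0069  0.0104 -0.1207 -0.1713 -2.0234] sd [0.0366 0.0688 0.0417 0.6921 0.568  0.4053]
t 5.6 pos [457.6 389.9 141.8] ori [3.141 0.    2.982] gap 39.6 F [ 0.05  0.53 -1.15] T [ 0.006 -0.079  0.021] Ttool [-0.018 -0.077 -0.021]
```

Request:
servo_tool([
  {"dp": [0,0,0],"rot": [0,-0.15,0],"hand": 0.03},
  {"dp": [0,0,0],"rot": [0,-0.3,0],"hand": 0.03},
  {"dp": [0,0,0],"rot": [0,-0.45,0],"hand": 0.03},
  {"dp": [0,0,0],"rot": [0,-0.58,0],"hand": 0.03},
  {"dp": [0,0,0],"rot": [0,-0.58,0],"hand": 0.03},
  {"dp": [0,0,0],"rot": [0,-0.45,0],"hand": 0.03},
  {"dp": [0,0,0],"rot": [0,-0.3,0],"hand": 0.03},
  {"dp": [0,0,0],"rot": [0,-0.15,0],"hand": 0.03},
  {"dp": [0,0,0],"rot": [0,0,0],"hand": 0.03},
  {"dp": [0,0,0],"rot": [0,0,0],"hand": 0.03},
])

```text
clock: 6.6
position: [464.8, 386.9, 142.7]
orientation: [3.138, -0.0, 2.973]
wrist_force: [1.0, -0.8, -1.3]
finger_gap: 0.457
```

Run:
```python
from h import *
st(); tq(5); st()
go(457,391.5,43.5,np.pi-.157)
```

```text
t 6.6 pos [464.8 386.9 142.7] ori [ 3.138 -0.     2.973] gap 39.7 F [ 1.04 -0.76 -1.35] T [-0.127 -0.163 -0.022] Ttool [ 0.098 -0.182  0.022]
Ttool,F mean [ 0.0162 -0.0148 -0.02   -0.4957 -0.0385 -1.6935] sd [0.0459 0.0878 0.0265 0.7915 0.5585 0.3571]
t 6.85 pos [454.7 391.6 141.4] ori [ 3.141e+00 -1.000e-03  2.987e+00] gap 39.5 F [-0.07  0.06 -0.96] T [ 0.035  0.044 -0.067] Ttool [-0.028  0.049  0.067]
dp [-0.0024, 0.0002, 0.0979] rot [0.0004, -0.0006, 0.0027] dist 0.098 ang 0.2
```

Run:
```python
from h import *
tq(10); st()
```

```text
Ttool,F mean [-0.027   0.0171  0.002  -0.0369  0.0394 -1.2534] sd [0.0279 0.0177 0.0277 0.372  0.4027 0.3066]
t 7.35 pos [455.8 390.9 141.7] ori [3.141 0.    2.985] gap 39.4 F [-0.36 -0.41 -1.67] T [0.034 0.013 0.018] Ttool [-0.032  0.018 -0.018]
```

Request:
servo_tool([
  {"dp": [0,0,0],"rot": [0,0.15,0],"hand": 0.03},
  {"dp": [0,0,0],"rot": [0,0.3,0],"hand": 0.03},
  {"dp": [0,0,0],"rot": [0,0.45,0],"hand": 0.03},
  {"dp": [0,0,0],"rot": [0,0.6,0],"hand": 0.03},
  {"dp": [0,0,0],"rot": [0,0.6,0],"hand": 0.03},
  {"dp": [0,0,0],"rot": [0,0.45,0],"hand": 0.03},
  {"dp": [0,0,0],"rot": [0,0.3,0],"hand": 0.03},
  {"dp": [0,0,0],"rot": [0,0.18,0],"hand": 0.03},
  {"dp": [0,0,0],"rot": [0,0.08,0],"hand": 0.03},
  {"dp": [0,0,0],"rot": [0,0,0],"hand": 0.03},
])

```text
clock: 8.35
position: [454.4, 392.7, 144.2]
orientation: [3.136, 0.006, 2.989]
wrist_force: [0.9, 0.6, -1.5]
finger_gap: 0.453
```

Run:
```python
from h import *
tq(3);tq(10); st()
go(457,391.5,43.5,np.pi-.157)
```

```text
Ttool,F mean [-0.0174  0.1776  0.0076 -1.4215  0.3449 -1.3483] sd [0.0302 0.1526 0.0342 1.9866 0.2899 0.3062]
Ttool,F mean [ 0.0107 -0.0211 -0.0043  0.0546 -0.135  -1.456 ] sd [0.0261 0.0188 0.024  0.4286 0.405  0.5419]
t 9.0 pos [456.4 390.4 141.2] ori [-3.141 -0.     2.984] gap 39.3 F [ 0.11  1.06 -1.68] T [-0.     0.001  0.007] Ttool [ 0.001  0.001 -0.007]
dp [-0.0004, 0.0012, 0.0977] rot [-0.0005, -0.0003, -0.0007] dist 0.098 ang 0.1
```

Case_c shows no rattle: the torque about the jaw axis changed by about 0.04 Nm, with the wrong sign, where 0.1 is expected. Setting it back and going to case_b.

Request:
servo_tool([
  {"dp": [0,0,0.035],"rot": [0,0,0],"hand": 0.03},
  {"dp": [0,0,0.07],"rot": [0,0,0],"hand": 0.03},
  {"dp": [0,0,0.09],"rot": [0,0,0],"hand": 0.03},
  {"dp": [0,0,0.099],"rot": [0,0,0],"hand": 0.03},
  {"dp": [0,0,0.0995],"rot": [0,0,0],"hand": 0.03},
  {"dp": [0,0,0.0995],"rot": [0,0,0],"hand": 0.087},
  {"dp": [0,0,0.0995],"rot": [0,0,0],"hand": 0.087},
  {"dp": [0,0,0.0995],"rot": [0,0,0],"hand": 0.087},
  {"dp": [0,0,0.0995],"rot": [0,0,0],"hand": 0.087},
  {"dp": [0,0,0.0995],"rot": [0,0,0],"hand": 0.087},
])

```text
clock: 10.0
position: [456.1, 390.9, 42.3]
orientation: [3.141, 0.0, 2.985]
wrist_force: [0.3, -1.0, -0.3]
finger_gap: 0.823
```

Run:
```python
from h import *
st()
go(473.3,266,42.5,np.pi-.2)
```

```text
t 10.0 pos [456.1 390.9  42.3] ori [3.141 0.    2.985] gap 71.6 F [ 0.34 -0.97 -0.32] T [0.022 0.011 0.024] Ttool [-0.02   0.015 -0.024]
dp [-0.0365, -0.1207, -0.0002] rot [0.0004, 0.0003, 0.0432] dist 0.126 ang 2.5
```

Request:
servo_tool([
  {"dp": [0,0,-0.035],"rot": [0,0,0],"hand": 0.087},
  {"dp": [0,0,-0.075],"rot": [0,0,0],"hand": 0.087},
  {"dp": [-0.01,-0.03,-0.08],"rot": [0,0,0.01],"hand": 0.087},
  {"dp": [-0.023,-0.075,-0.08],"rot": [0,0,0.025],"hand": 0.087},
  {"dp": [-0.035,-0.115,-0.08],"rot": [0,0,0.043],"hand": 0.087},
  {"dp": [-0.0365,-0.1207,-0.06],"rot": [0,0,0.043],"hand": 0.087},
  {"dp": [-0.0365,-0.1207,-0.03],"rot": [0,0,0.043],"hand": 0.087},
  {"dp": [-0.0365,-0.1207,-0.01],"rot": [0,0,0.043],"hand": 0.087},
  {"dp": [-0.0365,-0.1207,0],"rot": [0,0,0.043],"hand": 0.087},
  {"dp": [-0.0365,-0.1207,0],"rot": [0,0,0.043],"hand": 0.06},
])

```text
clock: 11.0
position: [472.3, 265.4, 40.9]
orientation: [-3.14, -0.002, 2.942]
wrist_force: [-0.7, -0.2, -0.4]
finger_gap: 0.959
```

Request:
servo_tool([
  {"dp": [0,0,0],"rot": [0,0,0],"hand": 0.03},
  {"dp": [0,0,0],"rot": [0,0,0],"hand": 0.03},
  {"dp": [0,0,0],"rot": [0,0,0],"hand": 0.03},
  {"dp": [0,0,0],"rot": [0,0,0],"hand": 0.03},
  {"dp": [0,0,0],"rot": [0,0,0],"hand": 0.03},
  {"dp": [0,0,0],"rot": [0,0,0],"hand": 0.03},
  {"dp": [0,0,-0.02],"rot": [0,0,0],"hand": 0.03},
  {"dp": [0,0,-0.05],"rot": [0,0,0],"hand": 0.03},
  {"dp": [0,0,-0.08],"rot": [0,0,0],"hand": 0.03},
  {"dp": [0,0,-0.1],"rot": [0,0,0],"hand": 0.03},
])

```text
clock: 12.0
position: [473.5, 266.1, 143.6]
orientation: [3.14, 0.001, 2.942]
wrist_force: [-0.3, 0.1, -3.5]
finger_gap: 0.452
```

Request:
servo_tool([
  {"dp": [0,0,0],"rot": [0,0.15,0],"hand": 0.03},
  {"dp": [0,0,0],"rot": [0,0.3,0],"hand": 0.03},
  {"dp": [0,0,0],"rot": [0,0.45,0],"hand": 0.03},
  {"dp": [0,0,0],"rot": [0,0.6,0],"hand": 0.03},
  {"dp": [0,0,0],"rot": [0,0.6,0],"hand": 0.03},
  {"dp": [0,0,0],"rot": [0,0.45,0],"hand": 0.03},
  {"dp": [0,0,0],"rot": [0,0.3,0],"hand": 0.03},
  {"dp": [0,0,0],"rot": [0,0.18,0],"hand": 0.03},
  {"dp": [0,0,0],"rot": [0,0.08,0],"hand": 0.03},
  {"dp": [0,0,0],"rot": [0,0,0],"hand": 0.03},
])

```text
clock: 13.0
position: [471.7, 267.3, 143.8]
orientation: [3.137, 0.006, 2.945]
wrist_force: [0.9, -0.4, -4.1]
finger_gap: 0.456
```

Run:
```python
from h import *
st();tq(5);tq(10); st()
```

```text
t 13.0 pos [471.7 267.3 143.8] ori [3.137 0.006 2.945] gap 39.6 F [ 0.91 -0.43 -4.09] T [0.    0.077 0.008] Ttool [ 0.015  0.075 -0.008]
Ttool,F mean [-0.0102  0.1793 -0.0169 -0.7399  0.2444 -3.057 ] sd [0.0612 0.2096 0.0292 2.1617 0.4825 0.7468]
Ttool,F mean [-0.0171  0.0341  0.0102  0.2688 -0.0603 -2.8629] sd [0.0285 0.0381 0.0254 0.4408 0.3095 0.4066]
t 13.75 pos [473.4 265.7 141.8] ori [-3.141 -0.     2.941] gap 39.6 F [-0.31 -0.23 -1.59] T [-0.01   0.047  0.062] Ttool [ 0.02   0.044 -0.062]
```

Request:
servo_tool([
  {"dp": [0,0,0],"rot": [0,-0.15,0],"hand": 0.03},
  {"dp": [0,0,0],"rot": [0,-0.3,0],"hand": 0.03},
  {"dp": [0,0,0],"rot": [0,-0.45,0],"hand": 0.03},
  {"dp": [0,0,0],"rot": [0,-0.6,0],"hand": 0.03},
  {"dp": [0,0,0],"rot": [0,-0.6,0],"hand": 0.03},
  {"dp": [0,0,0],"rot": [0,-0.45,0],"hand": 0.03},
  {"dp": [0,0,0],"rot": [0,-0.3,0],"hand": 0.03},
  {"dp": [0,0,0],"rot": [0,-0.18,0],"hand": 0.03},
  {"dp": [0,0,0],"rot": [0,-0.08,0],"hand": 0.03},
  {"dp": [0,0,0],"rot": [0,0,0],"hand": 0.03},
])

```text
clock: 14.75
position: [474.9, 265.7, 143.1]
orientation: [3.139, -0.002, 2.94]
wrist_force: [0.4, -0.4, -3.1]
finger_gap: 0.452
```

Run:
```python
from h import *
st();tq(5);tq(10); st()
```

```text
t 14.75 pos [474.9 265.7 143.1] ori [ 3.139e+00 -2.000e-03  2.940e+00] gap 39.3 F [ 0.35 -0.35 -3.15] T [-0.027 -0.08   0.028] Ttool [ 0.011 -0.083 -0.028]
Ttool,F mean [ 2.0000e-04 -1.6310e-01 -2.2400e-02  1.3251e+00 -2.7500e-02 -2.8753e+00] sd [0.0345 0.2078 0.0343 1.5974 0.4307 0.5466]
Ttool,F mean [-0.0047 -0.0297 -0.0034 -0.1014  0.1326 -2.7697] sd [0.0345 0.0274 0.0213 0.3373 0.2547 0.53  ]
t 15.5 pos [473.1 266.  142.2] ori [3.141 0.    2.942] gap 39.8 F [ 0.87 -0.82 -1.94] T [-0.003 -0.044 -0.023] Ttool [-0.005 -0.044  0.023]
```

Run:
```python
from h import *
tq(12); st()
```

```text
Ttool,F mean [-0.0101 -0.0486 -0.0071 -0.0601  0.0373 -2.6241] sd [0.022  0.0166 0.0286 0.4749 0.3875 0.3714]
t 16.1 pos [473.2 265.8 142. ] ori [3.142 0.    2.942] gap 39.9 F [-0.17  0.23 -3.  ] T [ 0.019 -0.115  0.02 ] Ttool [-0.042 -0.109 -0.02 ]
```

Request:
servo_tool([
  {"dp": [0,0,0],"rot": [0,0.15,0],"hand": 0.03},
  {"dp": [0,0,0],"rot": [0,0.3,0],"hand": 0.03},
  {"dp": [0,0,0],"rot": [0,0.45,0],"hand": 0.03},
  {"dp": [0,0,0],"rot": [0,0.6,0],"hand": 0.03},
  {"dp": [0,0,0],"rot": [0,0.48,0],"hand": 0.03},
  {"dp": [0,0,0],"rot": [0,0.36,0],"hand": 0.03},
  {"dp": [0,0,0],"rot": [0,0.24,0],"hand": 0.03},
  {"dp": [0,0,0],"rot": [0,0.14,0],"hand": 0.03},
  {"dp": [0,0,0],"rot": [0,0.05,0],"hand": 0.03},
  {"dp": [0,0,0],"rot": [0,0,0],"hand": 0.03},
])

```text
clock: 17.1
position: [472.2, 266.9, 142.6]
orientation: [3.14, 0.003, 2.944]
wrist_force: [1.0, -0.1, -3.1]
finger_gap: 0.456
```

Run:
```python
from h import *
tq(10);tq(12); st()
```

```text
Ttool,F mean [-0.0084  0.0834  0.0147 -0.1737  0.0462 -2.7003] sd [0.0415 0.1197 0.0239 0.9108 0.6074 0.5742]
Ttool,F mean [-2.0400e-02  5.4600e-02 -2.7000e-03 -1.7100e-01  6.9700e-02 -2.8647e+00] sd [0.0355 0.0281 0.0312 0.5626 0.3786 0.5457]
t 18.2 pos [473.1 265.9 142.1] ori [ 3.142 -0.     2.942] gap 39.5 F [-0.54  0.76 -2.56] T [ 0.     0.049 -0.053] Ttool [0.009 0.048 0.053]
```

Case_b is the one: the torque about the jaw axis flips from −0.049 to +0.055 Nm, matching the predicted 0.10. Carrying it to open shelf.

Run:
```python
from h import *
go(490,30,142,np.pi)
go(490,30,142,np.pi,-.785)
```

```text
dp [-0.0633, -0.2278, 0.0001] rot [0.0, -0.0, -0.1997] dist 0.236 ang 11.4
dp [-0.0633, -0.2278, 0.0001] rot [-0.7823, 0.0784, -0.1894] dist 0.236 ang 46.3
```

Request:
servo_tool([
  {"dp": [-0.008,-0.03,-0.01],"rot": [0,0,-0.02],"hand": 0.03},
  {"dp": [-0.02,-0.072,-0.01],"rot": [0,0,-0.06],"hand": 0.03},
  {"dp": [-0.033,-0.118,-0.01],"rot": [0,0,-0.1],"hand": 0.03},
  {"dp": [-0.045,-0.163,-0.01],"rot": [0,0,-0.15],"hand": 0.03},
  {"dp": [-0.057,-0.205,-0.01],"rot": [-0.1,0.01,-0.2],"hand": 0.03},
  {"dp": [-0.063,-0.228,-0.01],"rot": [-0.24,0.024,-0.197],"hand": 0.03},
  {"dp": [-0.063,-0.228,-0.01],"rot": [-0.38,0.038,-0.194],"hand": 0.03},
  {"dp": [-0.063,-0.228,-0.01],"rot": [-0.52,0.052,-0.192],"hand": 0.03},
  {"dp": [-0.063,-0.228,-0.01],"rot": [-0.66,0.066,-0.19],"hand": 0.03},
  {"dp": [-0.063,-0.228,-0.01],"rot": [-0.782,0.078,-0.189],"hand": 0.03},
])

```text
clock: 19.2
position: [490.5, 28.1, 152.6]
orientation: [2.354, 0.004, 3.139]
wrist_force: [-0.5, -0.2, -2.8]
finger_gap: 0.457
```

Run:
```python
from h import *
for i in range(3): snapshot("top")
st(); print(status.get_state()["joints"].round(2))
go(490,30,60,np.pi,-.785); go(490,30,44.5,np.pi,-.785)
d=snapshot("scene"); cv2.imwrite("pics/ln1.png",cv2.resize(d["img"][80:320,160:460,::-1],None,fx=2.5,fy=2.5))
```

```text
t 19.35 pos [489.2  27.6 149.8] ori [ 2.361 -0.004  3.137] gap 39.2 F [ 0.01  0.68 -2.78] T [-1.272  0.027 -0.058] Ttool [ 1.271 -0.029  0.061]
[-0.24  0.31  0.71  1.95 -0.87  1.49  2.38]
dp [-0.0012, -0.0615, 0.0655] rot [-0.0048, 0.0, -0.0063] dist 0.09 ang 0.5
dp [-0.0012, -0.0724, 0.0765] rot [-0.0048, 0.0, -0.0063] dist 0.105 ang 0.5
```

View pics/ln1.png

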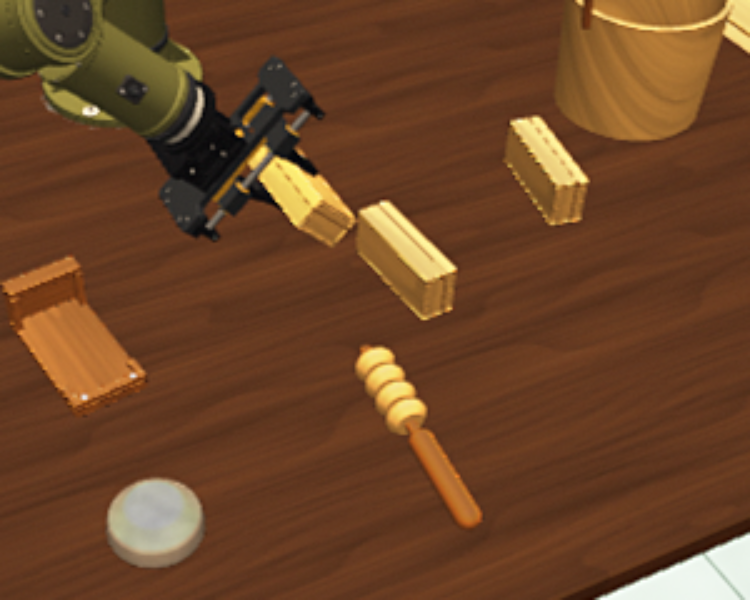

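The case is held leaning 45° over open shelf. Lowering its edge to the shelf.

Request:
servo_tool([
  {"dp": [0,-0.02,0.021],"rot": [0,0,0],"hand": 0.03},
  {"dp": [0,-0.04,0.042],"rot": [0,0,0],"hand": 0.03},
  {"dp": [0,-0.056,0.059],"rot": [0,0,0],"hand": 0.03},
  {"dp": [0,-0.066,0.07],"rot": [0,0,0],"hand": 0.03},
  {"dp": [0,-0.07,0.074],"rot": [0,0,0],"hand": 0.03},
  {"dp": [0,-0.072,0.0765],"rot": [0,0,0],"hand": 0.03},
  {"dp": [0,-0.072,0.0765],"rot": [0,0,0],"hand": 0.03},
  {"dp": [0,-0.072,0.0765],"rot": [0,0,0],"hand": 0.03},
  {"dp": [0,-0.072,0.0765],"rot": [0,0,0],"hand": 0.03},
  {"dp": [0,-0.072,0.0765],"rot": [0,0,0],"hand": 0.03},
])

```text
clock: 20.4
position: [490.0, 32.8, 47.6]
orientation: [2.357, 0.001, 3.141]
wrist_force: [0.1, -0.6, -2.1]
finger_gap: 0.456
```

Run:
```python
from h import *
st()
```

```text
t 20.4 pos [490.   32.8  47.6] ori [2.357e+00 1.000e-03 3.141e+00] gap 39.6 F [ 0.14 -0.6  -2.1 ] T [-1.267  0.06   0.02 ] Ttool [1.267 0.057 0.026]
```

Request:
servo_tool([
  {"dp": [0,-0.0018,0.0018],"rot": [0,0,0],"hand": 0.03},
  {"dp": [0,-0.002,0.002],"rot": [0,0,0],"hand": 0.03},
  {"dp": [0,-0.002,0.002],"rot": [0,0,0],"hand": 0.052},
  {"dp": [0,-0.002,0.002],"rot": [0,0,0],"hand": 0.052},
  {"dp": [0,-0.002,0.002],"rot": [0,0,0],"hand": 0.052},
  {"dp": [0,-0.002,-0.02],"rot": [0,0,0],"hand": 0.052},
  {"dp": [0,-0.002,-0.06],"rot": [0,0,0],"hand": 0.052},
  {"dp": [0,-0.002,-0.1],"rot": [0,0,0],"hand": 0.087},
  {"dp": [0,-0.002,-0.13],"rot": [0,0,0],"hand": 0.087},
  {"dp": [0,-0.002,-0.14],"rot": [0,0,0],"hand": 0.087},
])

```text
clock: 21.4
position: [490.7, -70.3, 146.9]
orientation: [2.359, 0.004, 3.138]
wrist_force: [-0.3, 0.5, -0.5]
finger_gap: 0.789
```

Run:
```python
from h import *
st()
d=snapshot("scene"); cv2.imwrite("pics/ln2.png",cv2.resize(d["img"][80:320,160:460,::-1],None,fx=2.5,fy=2.5))
```

```text
t 21.4 pos [490.7 -70.3 146.9] ori [2.359 0.004 3.138] gap 68.6 F [-0.33  0.52 -0.5 ] T [-0.792 -0.059 -0.008] Ttool [ 0.792 -0.047 -0.04 ]
```

View pics/ln2.png

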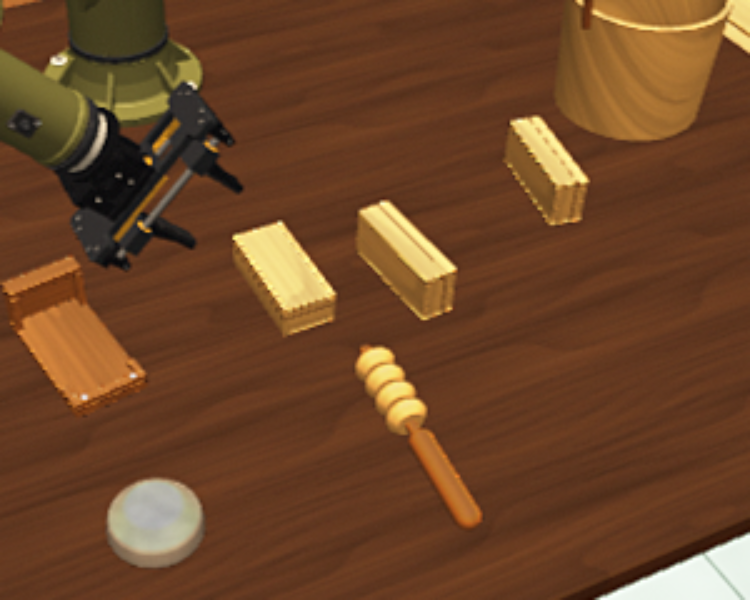

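The case lies flat at zoomed (285,280) in the scene view, let go. Measuring its pose.

Run:
```python
from h import *
ds=[snapshot("scene"),snapshot("top")]
x,f=fit(ds,(490,5,20,0),(140,62,40)); print(x.round(3),f)
x2,f2=fit(ds[:1],(490,5,20,0),(140,62,40)); print(x2.round(3),f2)
for n,d in zip("st",ds):
    q=proj(d,box(*x,140,62,40)); a=(q.min(0)-20).astype(int); b=(q.max(0)+20).astype(int)
    k=5;c=cv2.resize(d["img"][a[1]:b[1],a[0]:b[0],::-1],None,fx=k,fy=k,interpolation=cv2.INTER_CUBIC)
    q=((q-a+.5)*k).astype(int)
    for i in range(8):
        for j in (1,2,4):
            if not i&j: cv2.line(c,tuple(map(int,q[i])),tuple(map(int,q[i|j])),(0,0,255),1)
    cv2.imwrite(f"pics/lay{n}.png",cv2.resize(c,(400,480)))
cv2.imwrite("pics/lay.png",np.hstack([cv2.imread("pics/lays.png"),cv2.imread("pics/layt.png")]))
go(x[0],x[1],150,np.pi+x[3]); go(x[0],x[1],110,np.pi+x[3])
```

```text
[4.90844e+02 1.75820e+01 2.12900e+01 5.00000e-03] 157.8125
[4.88593e+02 1.83450e+01 1.92490e+01 7.00000e-03] 36.5625
dp [-0.0012, 0.0636, 0.0556] rot [0.7854, 0.0021, -0.0047] dist 0.084 ang 45.0
dp [-0.0012, 0.0353, 0.0839] rot [0.7854, 0.0021, -0.0047] dist 0.091 ang 45.0
```

View pics/lay.png

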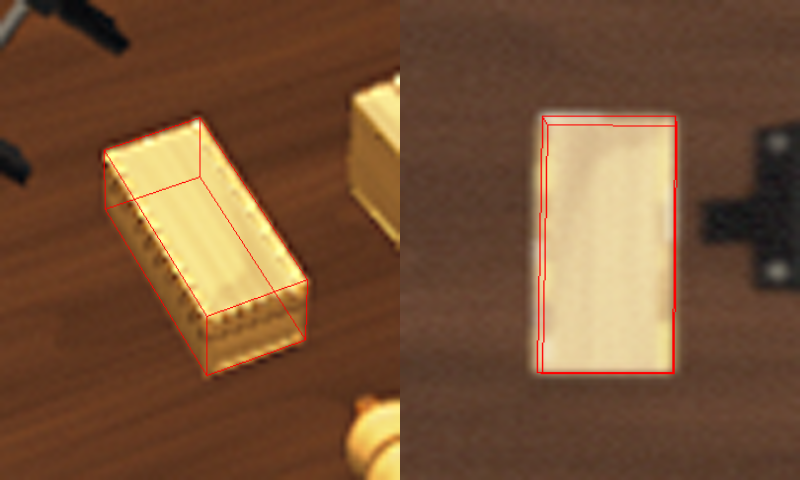

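Request:
servo_tool([
  {"dp": [0,0.01,0.005],"rot": [0.12,0,0],"hand": 0.087},
  {"dp": [0,0.02,0.02],"rot": [0.26,0,0],"hand": 0.087},
  {"dp": [0,0.03,0.04],"rot": [0.4,0,0],"hand": 0.087},
  {"dp": [0,0.038,0.06],"rot": [0.54,0,0],"hand": 0.087},
  {"dp": [0,0.04,0.075],"rot": [0.68,0.002,-0.003],"hand": 0.087},
  {"dp": [-0.001,0.035,0.084],"rot": [0.785,0.002,-0.004],"hand": 0.087},
  {"dp": [-0.001,0.025,0.094],"rot": [0.785,0.002,-0.004],"hand": 0.087},
  {"dp": [-0.001,0.01,0.109],"rot": [0.785,0.002,-0.004],"hand": 0.087},
  {"dp": [-0.001,0,0.119],"rot": [0.785,0.002,-0.004],"hand": 0.087},
  {"dp": [-0.001,0,0.119],"rot": [0.785,0.002,-0.004],"hand": 0.087},
])

```text
clock: 22.55
position: [487.9, 15.4, 57.5]
orientation: [-3.14, -0.006, -3.14]
wrist_force: [0.5, -0.4, 0.3]
finger_gap: 0.997
```

Run:
```python
from h import *
snapshot("top");snapshot("top")
st(); go(490.5,17.8,19.5,np.pi+.005)
```

```text
t 22.65 pos [490.2  15.5  60. ] ori [-3.141e+00 -2.000e-03 -3.140e+00] gap 87.0 F [-0.05 -0.17  0.75] T [ 0.044  0.013 -0.017] Ttool [-0.044  0.013  0.017]
dp [-0.0003, 0.0023, 0.0405] rot [-0.0006, -0.0016, -0.0033] dist 0.041 ang 0.2
```

Request:
servo_tool([
  {"dp": [0,0.0023,0.012],"rot": [0,0,-0.003],"hand": 0.087},
  {"dp": [0,0.0023,0.025],"rot": [0,0,-0.003],"hand": 0.087},
  {"dp": [0,0.0023,0.036],"rot": [0,0,-0.003],"hand": 0.087},
  {"dp": [0,0.0023,0.0405],"rot": [0,0,-0.003],"hand": 0.087},
  {"dp": [0,0.0023,0.0405],"rot": [0,0,-0.003],"hand": 0.087},
  {"dp": [0,0.0023,0.0405],"rot": [0,0,-0.003],"hand": 0.05},
  {"dp": [0,0.0023,0.0405],"rot": [0,0,-0.003],"hand": 0.05},
  {"dp": [0,0.0023,0.0405],"rot": [0,0,-0.003],"hand": 0.05},
  {"dp": [0,0.0023,0.0405],"rot": [0,0,-0.003],"hand": 0.05},
  {"dp": [0,0.0023,0.0405],"rot": [0,0,-0.003],"hand": 0.05},
])

```text
clock: 23.65
position: [491.0, 18.8, 20.4]
orientation: [-3.141, 0.001, -3.135]
wrist_force: [1.2, -1.5, 2.4]
finger_gap: 0.711
```

Run:
```python
from h import *
st()
ds=[snapshot("scene"),snapshot("top")]
# refine holder via dense edges: print zoom of scene with model overlay
def draw(d,v,roi,k,xo=-82,xs=81):
    x,y,z,yaw=v; Rz=Ro.from_euler('z',yaw).as_matrix()
    c=cv2.resize(d["img"][roi[2]:roi[3],roi[0]:roi[1],::-1],None,fx=k,fy=k,interpolation=cv2.INTER_CUBIC)
    def L(pts,col):
        q=(proj(d,np.array(pts,float)@Rz.T+[x,y,z])-[roi[0],roi[2]]+.5)*k
        cv2.polylines(c,[np.round(q).astype(int).reshape(-1,1,2)],True,col,1)
    L([(-60,-42,53),(-60,42,53),(xo,42,53),(xo,-42,53)],(0,0,255))
    L([(-60,-42,45),(-60,42,45),(-60,42,53),(-60,-42,53)],(255,0,255))
    L([(73,-42,8),(73,42,8),(xs,42,8),(xs,-42,8)],(0,255,0))
    L([(xs,-42,-12),(xs,42,-12),(xs,42,8),(xs,-42,8)],(0,255,255))
    L([(-73,-34,0),(73,-34,0),(73,34,0),(-73,34,0)],(255,255,0))
    L([(-78,-42,-12),(81,-42,-12),(81,42,-12),(-78,42,-12)],(255,255,255))
    return c
for nm,v in (("1",(492.6,-230,9.8,.125)),("2",(492.6,-230,12,.125))):
    A=draw(ds[0],v,(155,225,178,250),8); B=draw(ds[1],v,(308,358,214,284),8)
    cv2.imwrite(f"pics/hov{nm}.png",cv2.resize(np.hstack([A,cv2.resize(B,(B.shape[1],A.shape[0])) ]),(800,480)))
```

```text
t 23.65 pos [491.   18.8  20.4] ori [-3.141e+00  1.000e-03 -3.135e+00] gap 61.8 F [ 1.16 -1.47  2.41] T [-0.273  0.019  0.015] Ttool [ 0.272  0.021 -0.016]
```

View pics/hov2.png

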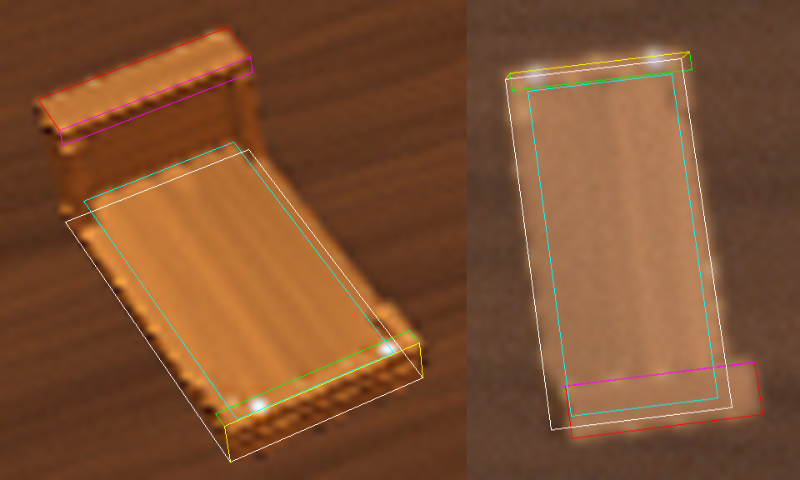

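View pics/hov1.png

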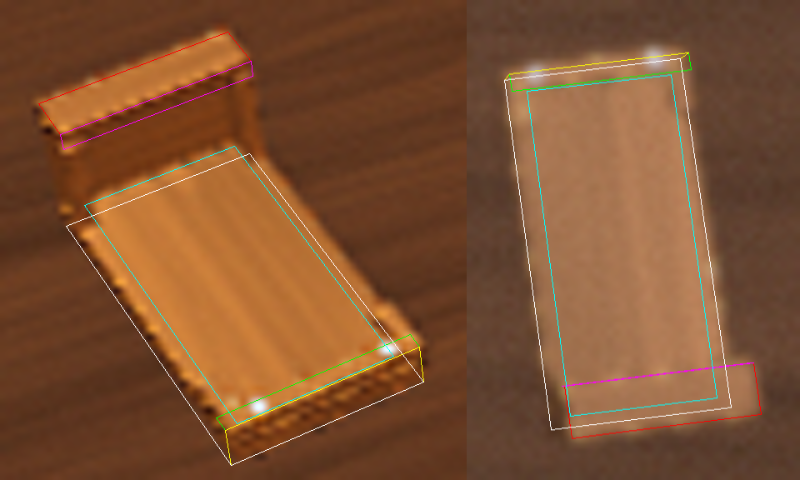

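Run:
```python
from h import *
d=snapshot("top"); g=cv2.GaussianBlur(d["img"].astype(np.float32),(0,0),.8)[...,0]
v=(492.6,-230,12,.13)
for side in(-42,42):
    for zl in (0,):
        pts=[]
        for row in range(234,262):
            prof=g[row]; lo,hi=((336,352) if side<0 else (311,328))
            gr=np.gradient(prof)[lo:hi]; gr=-gr if side<0 else gr
            k=gr.argmax(); 
            if 0<k<len(gr)-1: off=(gr[k-1]-gr[k+1])/(2*(gr[k-1]-2*gr[k]+gr[k+1]))
            else: off=0
            pts.append(ray(d,(lo+k+off,row),12+zl)[:2])
        pts=np.array(pts); m=np.polyfit(pts[:,0],pts[:,1],1); r=np.polyval(m,pts[:,0])-pts[:,1]
        ok=abs(r)<2.5; m=np.polyfit(pts[ok,0],pts[ok,1],1)
        print(side,"slope yaw",np.arctan(m[0]),"y at x=492.6",np.polyval(m,492.6),ok.sum(),"rms",r[ok].std())
```

```text
-42 slope yaw 0.14742043108126313 y at x=492.6 -271.37743385797904 28 rms 0.3382043854840325
42 slope yaw 0.13227518200039945 y at x=492.6 -186.1276499359446 28 rms 0.6306957249906324
```

```bash
cat >> h.py <<'E'
HX,HY,HYAW,FZ=492.6,-229.2,0.139,12.0
def holder_tcp(s,zb,al,h=19.8,dl=0.,dy=0.):
    xb=-73+s+40*np.sin(al); u=np.array([np.cos(al),0,np.sin(al)]); n=np.array([-np.sin(al),0,np.cos(al)])
    q=np.array([xb,dy,zb])+(70+dl)*u+h*n
    return Ro.from_euler('z',HYAW).apply(q)+[HX,HY,FZ]
def rel(p,al,base=None,yaw=None):
    if base is None:
        s=status.get_state(); p0=np.array(s["position"]); R0=R()
    else: p0,R0=base
    T=Ro.from_euler('xyz',[np.pi,0,np.pi+(HYAW if yaw is None else yaw)])*Ro.from_rotvec([0,-al,0])
    return R0.inv().apply(p-p0)/1000,(R0.inv()*T).as_rotvec()
E
python3 - <<'E'
from h import *
st()
p=holder_tcp(40,60,.28); print(p); dp,rv=rel(p,.28); print(dp.round(4),rv.round(3))
E
```

```text
t 23.8 pos [491.   18.8  20.4] ori [-3.141e+00  1.000e-03 -3.135e+00] gap 61.3 F [-0.46 -2.38  3.8 ] T [-0.332  0.109  0.056] Ttool [ 0.332  0.111 -0.056]
[ 532.07185287 -223.67780176  110.37379308]
[-0.0395 -0.2428 -0.0899] [-0.019 -0.279 -0.131]
```

Request:
servo_tool([
  {"dp": [0,0,-0.02],"rot": [0,0,0],"hand": 0.05},
  {"dp": [0,0,-0.055],"rot": [0,0,0],"hand": 0.05},
  {"dp": [-0.002,-0.015,-0.09],"rot": [0,0,0],"hand": 0.05},
  {"dp": [-0.008,-0.05,-0.09],"rot": [0,0,0],"hand": 0.05},
  {"dp": [-0.015,-0.095,-0.09],"rot": [-0.005,-0.06,-0.03],"hand": 0.05},
  {"dp": [-0.022,-0.14,-0.09],"rot": [-0.01,-0.12,-0.06],"hand": 0.05},
  {"dp": [-0.03,-0.18,-0.09],"rot": [-0.014,-0.18,-0.09],"hand": 0.05},
  {"dp": [-0.036,-0.215,-0.09],"rot": [-0.017,-0.24,-0.115],"hand": 0.05},
  {"dp": [-0.039,-0.235,-0.09],"rot": [-0.019,-0.279,-0.131],"hand": 0.05},
  {"dp": [-0.0395,-0.2428,-0.09],"rot": [-0.019,-0.279,-0.131],"hand": 0.05},
])

```text
clock: 24.8
position: [529.7, -226.2, 109.2]
orientation: [3.141, 0.278, -3.008]
wrist_force: [0.3, -0.5, -2.7]
finger_gap: 0.705
```

```bash
cat > look.py <<'E'
from h import *
import sys
def tiltbox(d,p,al,yaw,h=20.,dl=0.):
    R1=Ro.from_euler('z',yaw)*Ro.from_euler('y',-al)
    q=np.array([[a,b,c] for a in(-70-dl,70-dl) for b in(-31,31) for c in(-h,40-h)])
    return R1.apply(q)+p
def look(name,roiS=(150,270,150,260),roiT=(280,380,190,300),h=20.,dl=0.):
    st(); s=status.get_state(); p=np.array(s["position"]); Rm=R()
    ds=[snapshot("scene"),snapshot("top")]
    up=-Rm.as_matrix()[:,2]; xt=-Rm.as_matrix()[:,0]
    al=np.arcsin(xt[2]); yaw=np.arctan2(xt[1],xt[0]); print("al",np.degrees(al).round(2),"yaw",yaw.round(4))
    out=[]
    for d,r in zip(ds,(roiS,roiT)):
        k=480/(r[3]-r[2]); c=cv2.resize(d["img"][r[2]:r[3],r[0]:r[1],::-1],None,fx=k,fy=k,interpolation=cv2.INTER_CUBIC)
        q=((proj(d,tiltbox(d,p,al,yaw,h,dl))-[r[0],r[2]]+.5)*k).astype(int)
        for i in range(8):
            for j in (1,2,4):
                if not i&j: cv2.line(c,tuple(map(int,q[i])),tuple(map(int,q[i|j])),(0,0,255),1)
        out.append(c[:, :400] if c.shape[1]>400 else c)
    cv2.imwrite(f"pics/{name}.png",np.hstack(out))
E
python3 - <<'E'
from look import *
snapshot("top");snapshot("top");snapshot("top")
look("hv1",(170,270,130,250))
E
```

```text
t 24.95 pos [ 531.6 -222.3  109.5] ori [ 3.14   0.277 -3.003] gap 61.6 F [ 0.03  1.67 -2.68] T [ 0.025  0.422 -0.038] Ttool [-0.069  0.414  0.06 ]
al 15.89 yaw 0.1385
```

View pics/hv1.png

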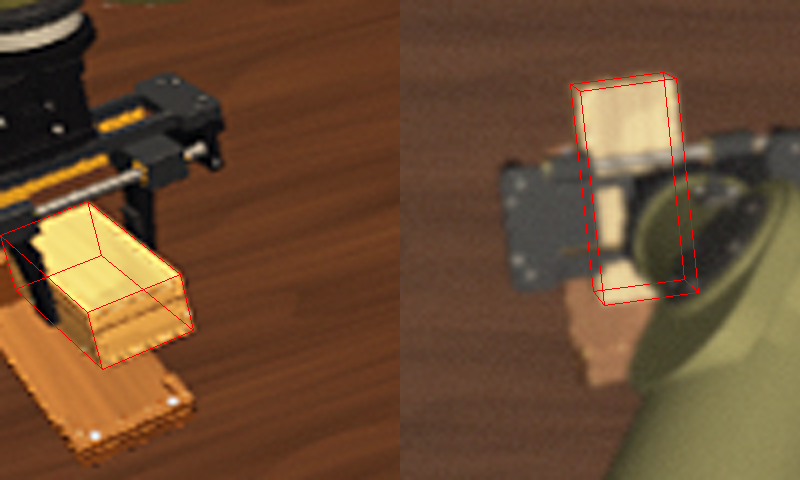

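The overlay of the expected case pose matches both pictures. Descending to just outside the lip.

Run:
```python
from h import *
st()
for s,zb in((30,30),(22,10),(22,4),(20,1.2),(10,1.2),(3,1.2),(-1,1.2)):
    p=holder_tcp(s,zb,.28,h=20.2); dp,rv=rel(p,.28); print(s,zb,p.round(1),dp.round(4).tolist(),rv.round(3).tolist())
```

```text
t 25.05 pos [ 532.3 -221.1  109.7] ori [ 3.14   0.278 -3.   ] gap 61.9 F [ 1.77  0.56 -3.99] T [-0.026  0.432  0.045] Ttool [-0.046  0.432 -0.033]
30 30 [ 522.1 -225.1   80.8] [0.0182, -0.0025, 0.0249] [0.002, -0.002, 0.002]
22 10 [ 514.1 -226.2   60.8] [0.0314, -0.0025, 0.0419] [0.002, -0.002, 0.002]
22 4 [ 514.1 -226.2   54.8] [0.0331, -0.0025, 0.0477] [0.002, -0.002, 0.002]
20 1.2 [ 512.2 -226.5   52. ] [0.0358, -0.0025, 0.0498] [0.002, -0.002, 0.002]
10 1.2 [ 502.3 -227.8   52. ] [0.0454, -0.0025, 0.0471] [0.002, -0.002, 0.002]
3 1.2 [ 495.3 -228.8   52. ] [0.0521, -0.0025, 0.0451] [0.002, -0.002, 0.002]
-1 1.2 [ 491.4 -229.4   52. ] [0.056, -0.0025, 0.044] [0.002, -0.002, 0.002]
```

Request:
servo_tool([
  {"dp": [0.006,0,0.008],"rot": [0,0,0],"hand": 0.05},
  {"dp": [0.013,0,0.018],"rot": [0,0,0],"hand": 0.05},
  {"dp": [0.02,0,0.027],"rot": [0,0,0],"hand": 0.05},
  {"dp": [0.027,0,0.036],"rot": [0,0,0],"hand": 0.05},
  {"dp": [0.031,0,0.042],"rot": [0,0,0],"hand": 0.05},
  {"dp": [0.032,0,0.045],"rot": [0,0,0],"hand": 0.05},
  {"dp": [0.033,0,0.047],"rot": [0,0,0],"hand": 0.05},
  {"dp": [0.033,0,0.0477],"rot": [0,0,0],"hand": 0.05},
  {"dp": [0.033,0,0.0477],"rot": [0,0,0],"hand": 0.05},
  {"dp": [0.033,0,0.0477],"rot": [0,0,0],"hand": 0.05},
])

```text
clock: 26.05
position: [513.9, -226.1, 55.5]
orientation: [-3.142, 0.28, -3.003]
wrist_force: [0.9, 0.5, -3.1]
finger_gap: 0.711
```

Run:
```python
from look import *
look("hv2",(160,260,150,250))
for s,zb in((22,4),(20,1.2),(3,1.2),(-1,1.2)):
    p=holder_tcp(s,zb,.28,h=20.2); dp,rv=rel(p,.28); print(s,zb,p.round(1),dp.round(4).tolist(),rv.round(3).tolist())
st()
```

```text
t 26.05 pos [ 513.9 -226.1   55.5] ori [-3.142  0.28  -3.003] gap 61.8 F [ 0.91  0.52 -3.1 ] T [-0.055  0.474 -0.029] Ttool [-0.002  0.477  0.03 ]
al 16.05 yaw 0.1389
22 4 [ 514.1 -226.2   54.8] [-0.0001, -0.0002, 0.0008] [0.0, -0.0, -0.0]
20 1.2 [ 512.2 -226.5   52. ] [0.0026, -0.0002, 0.0029] [0.0, -0.0, -0.0]
3 1.2 [ 495.3 -228.8   52. ] [0.0189, -0.0002, -0.0018] [0.0, -0.0, -0.0]
-1 1.2 [ 491.4 -229.4   52. ] [0.0228, -0.0002, -0.0029] [0.0, -0.0, -0.0]
t 26.15 pos [ 513.8 -226.    55.5] ori [ 3.142  0.28  -3.003] gap 61.5 F [-0.51  0.22 -2.14] T [0.03  0.453 0.011] Ttool [-0.092  0.445  0.015]
```

View pics/hv2.png

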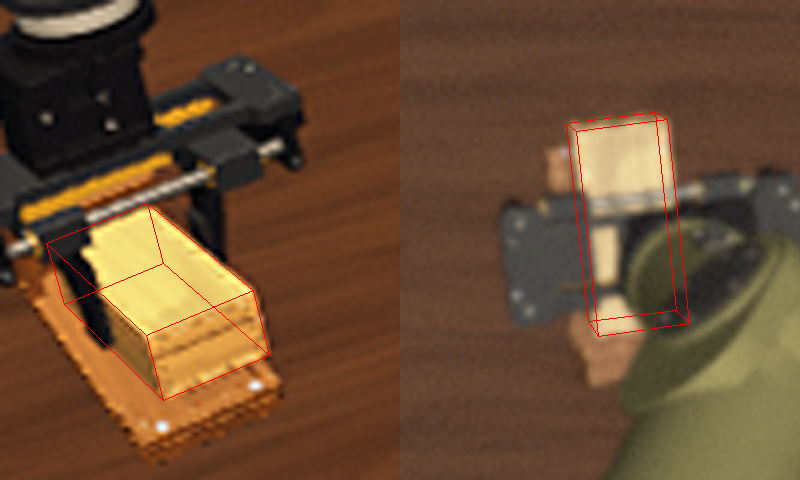

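Request:
servo_tool([
  {"dp": [0.0015,0,0.0015],"rot": [0,0,0],"hand": 0.05},
  {"dp": [0.0026,0,0.0029],"rot": [0,0,0],"hand": 0.05},
  {"dp": [0.005,0,0.0022],"rot": [0,0,0],"hand": 0.05},
  {"dp": [0.008,0,0.0013],"rot": [0,0,0],"hand": 0.05},
  {"dp": [0.011,0,0.0005],"rot": [0,0,0],"hand": 0.05},
  {"dp": [0.014,0,-0.0004],"rot": [0,0,0],"hand": 0.05},
  {"dp": [0.0165,0,-0.0011],"rot": [0,0,0],"hand": 0.05},
  {"dp": [0.0189,0,-0.0018],"rot": [0,0,0],"hand": 0.05},
  {"dp": [0.0189,0,-0.0018],"rot": [0,0,0],"hand": 0.05},
  {"dp": [0.0189,0,-0.0018],"rot": [0,0,0],"hand": 0.05},
])

```text
clock: 27.15
position: [495.1, -228.6, 51.7]
orientation: [3.141, 0.28, -3.003]
wrist_force: [-0.1, -0.6, -2.1]
finger_gap: 0.707
```

Run:
```python
from look import *
look("hv3",(160,260,150,250))
for s,zb in((3,1.2),(0,1.2),(-2,1.2)):
    p=holder_tcp(s,zb,.28,h=20.2); dp,rv=rel(p,.28); print(s,zb,p.round(1),dp.round(4).tolist(),rv.round(3).tolist())
st()
```

```text
t 27.15 pos [ 495.1 -228.6   51.7] ori [ 3.141  0.28  -3.003] gap 61.5 F [-0.11 -0.61 -2.13] T [0.027 0.436 0.024] Ttool [-0.09   0.428  0.001]
al 16.02 yaw 0.1386
3 1.2 [ 495.3 -228.8   52. ] [-0.0002, -0.0003, -0.0002] [0.0, -0.001, -0.0]
0 1.2 [ 492.3 -229.2   52. ] [0.0027, -0.0003, -0.001] [0.0, -0.001, -0.0]
-2 1.2 [ 490.4 -229.5   52. ] [0.0046, -0.0003, -0.0016] [0.0, -0.001, -0.0]
t 27.25 pos [ 495.1 -228.6   51.7] ori [ 3.141  0.279 -3.003] gap 61.9 F [ 0.73 -1.06 -1.94] T [-0.058  0.435 -0.034] Ttool [0.007 0.439 0.033]
```

View pics/hv3.png

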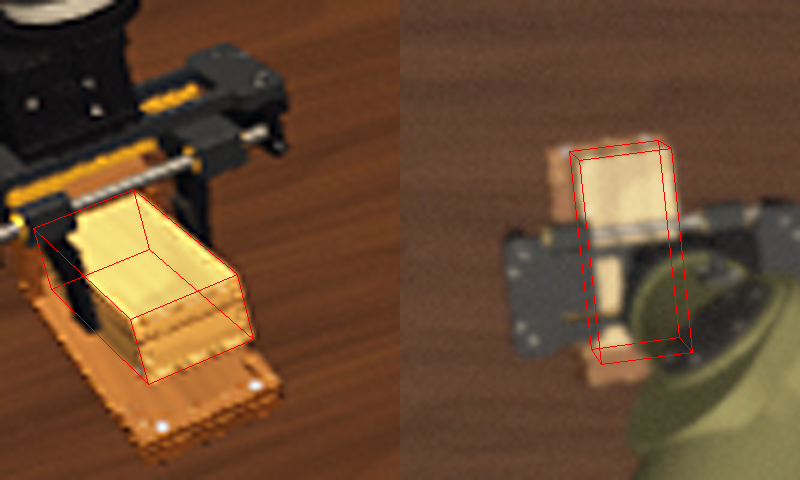

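Request:
servo_tool([
  {"dp": [0.001,0,-0.0003],"rot": [0,0,0],"hand": 0.05},
  {"dp": [0.0018,0,-0.0006],"rot": [0,0,0],"hand": 0.05},
  {"dp": [0.0027,0,-0.0009],"rot": [0,0,0],"hand": 0.05},
  {"dp": [0.0033,0,-0.001],"rot": [0,0,0],"hand": 0.05},
  {"dp": [0.0039,0,-0.0012],"rot": [0,0,0],"hand": 0.05},
  {"dp": [0.0045,0,-0.0014],"rot": [0,0,0],"hand": 0.05},
  {"dp": [0.0045,0,-0.0014],"rot": [0,0,0],"hand": 0.05},
  {"dp": [0.0045,0,-0.0014],"rot": [0,0,0],"hand": 0.05},
  {"dp": [0.0045,0,-0.0014],"rot": [0,0,0],"hand": 0.05},
  {"dp": [0.0045,0,-0.0014],"rot": [0,0,0],"hand": 0.05},
])

```text
clock: 28.25
position: [492.4, -228.9, 52.6]
orientation: [-3.14, 0.283, -3.002]
wrist_force: [7.5, 1.1, -7.5]
finger_gap: 0.711
```

Run:
```python
from h import *
st(); tq(4); st()
```

```text
t 28.25 pos [ 492.4 -228.9   52.6] ori [-3.14   0.283 -3.002] gap 61.9 F [ 7.48  1.12 -7.47] T [ 0.163 -1.166 -0.008] Ttool [ 0.003 -1.178  0.009]
Ttool,F mean [-0.0239 -1.1437  0.0103  6.9253  0.6243 -6.8866] sd [0.0168 0.0375 0.016  0.36   0.2843 0.5144]
t 28.45 pos [ 492.4 -228.9   52.6] ori [-3.14   0.283 -3.002] gap 61.3 F [ 7.14  0.65 -6.39] T [ 0.179 -1.111  0.027] Ttool [-0.029 -1.125 -0.018]
```

Run:
```python
from h import *
T=Ro.from_euler('xyz',[np.pi,0,np.pi+HYAW])*Ro.from_rotvec([0,-.28,0])
p0=np.array([495.1,-228.7,51.7])+T.apply([4.5,0,-1.4]); print(p0)
al=np.r_[.28,.28,.25,.22,.18,.14,.10,.06,.03,0.0]
for a in al:
    s=0.6+2.4*(1-a/.28); zb=1.0*(a/.28)**1
    p=holder_tcp(s,zb,a,h=20.2); dp,rv=rel(p,a,(p0,T)); print(round(a,2),p.round(1),dp.round(4).tolist(),rv.round(3).tolist())
```

```text
[ 490.43379625 -229.35281207   51.8018772 ]
0.28 [ 492.9 -229.2   51.8] [-0.0024, -0.0001, 0.0007] [0.0, 0.0, 0.0]
0.28 [ 492.9 -229.2   51.8] [-0.0024, -0.0001, 0.0007] [0.0, 0.0, 0.0]
0.25 [ 493.2 -229.1   49.8] [-0.0021, -0.0001, 0.0027] [-0.0, 0.03, 0.0]
0.22 [ 493.3 -229.1   47.8] [-0.0017, -0.0001, 0.0047] [-0.0, 0.06, -0.0]
0.18 [ 493.5 -229.1   45. ] [-0.0011, -0.0001, 0.0073] [-0.0, 0.1, 0.0]
0.14 [ 493.5 -229.1   42.3] [-0.0003, -0.0001, 0.01] [-0.0, 0.14, -0.0]
0.1 [ 493.4 -229.1   39.4] [0.0006, -0.0001, 0.0127] [0.0, 0.18, 0.0]
0.06 [ 493.1 -229.1   36.6] [0.0016, -0.0001, 0.0154] [0.0, 0.22, 0.0]
0.03 [ 492.9 -229.2   34.4] [0.0024, -0.0001, 0.0174] [-0.0, 0.25, 0.0]
0.0 [ 492.6 -229.2   32.2] [0.0033, -0.0001, 0.0194] [0.0, 0.28, 0.0]
```

Contact with the end wall came at x=492.4, where 492.3 was predicted. Swinging the raised end down.

Request:
servo_tool([
  {"dp": [-0.0024,0,0.0007],"rot": [0,0,0],"hand": 0.05},
  {"dp": [-0.0021,0,0.0027],"rot": [0,0.03,0],"hand": 0.05},
  {"dp": [-0.0017,0,0.0047],"rot": [0,0.06,0],"hand": 0.05},
  {"dp": [-0.0011,0,0.0073],"rot": [0,0.1,0],"hand": 0.05},
  {"dp": [-0.0003,0,0.01],"rot": [0,0.14,0],"hand": 0.05},
  {"dp": [0.0006,0,0.0127],"rot": [0,0.18,0],"hand": 0.05},
  {"dp": [0.0011,0,0.0141],"rot": [0,0.2,0],"hand": 0.05},
  {"dp": [0.0016,0,0.0154],"rot": [0,0.22,0],"hand": 0.05},
  {"dp": [0.0016,0,0.0154],"rot": [0,0.22,0],"hand": 0.05},
  {"dp": [0.0016,0,0.0154],"rot": [0,0.22,0],"hand": 0.05},
])

```text
clock: 29.45
position: [493.0, -229.0, 36.5]
orientation: [3.141, 0.059, -3.003]
wrist_force: [0.8, -0.3, -1.6]
finger_gap: 0.71
```

Run:
```python
from look import *
look("hv4",(160,260,150,250))
p=holder_tcp(3,0,0,h=20.2); dp,rv=rel(p,0); print(p.round(1),dp.round(4).tolist(),rv.round(3).tolist())
```

```text
t 29.45 pos [ 493.  -229.    36.5] ori [ 3.141  0.059 -3.003] gap 61.8 F [ 0.79 -0.34 -1.55] T [-0.001  0.012 -0.015] Ttool [0.001 0.012 0.015]
al 3.41 yaw 0.1386
[ 492.6 -229.2   32.2] [0.0003, -0.0001, 0.0043] [0.0, 0.059, -0.001]
```

View pics/hv4.png

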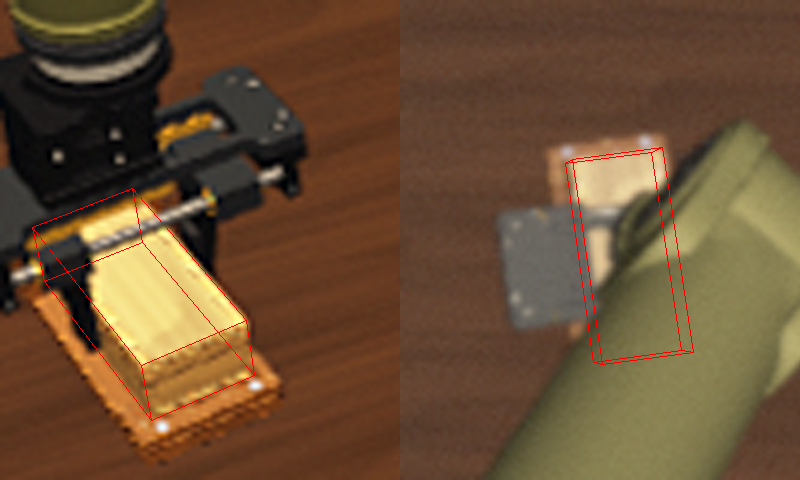

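Request:
servo_tool([
  {"dp": [0.0001,0,0.001],"rot": [0,0.015,0],"hand": 0.05},
  {"dp": [0.0001,0,0.002],"rot": [0,0.03,0],"hand": 0.05},
  {"dp": [0.0002,0,0.003],"rot": [0,0.045,0],"hand": 0.05},
  {"dp": [0.0003,0,0.0043],"rot": [0,0.059,0],"hand": 0.05},
  {"dp": [0.0003,0,0.0046],"rot": [0,0.059,0],"hand": 0.05},
  {"dp": [0.0003,0,0.0046],"rot": [0,0.059,0],"hand": 0.05},
  {"dp": [0.0003,0,0.0046],"rot": [0,0.059,0],"hand": 0.05},
  {"dp": [0.0003,0,0.0046],"rot": [0,0.059,0],"hand": 0.05},
  {"dp": [0.0003,0,0.0046],"rot": [0,0.059,0],"hand": 0.05},
  {"dp": [0.0003,0,0.0046],"rot": [0,0.059,0],"hand": 0.05},
])

```text
clock: 30.55
position: [493.3, -228.8, 32.4]
orientation: [3.141, 0.0, -3.002]
wrist_force: [-2.4, 1.4, 5.3]
finger_gap: 0.708
```

Run:
```python
from look import *
look("hv5",(160,260,150,250))
p=holder_tcp(3,0,0,h=20.2); dp,rv=rel(p,0); print(p.round(1),dp.round(4).tolist(),rv.round(3).tolist())
```

```text
t 30.55 pos [ 493.3 -228.8   32.4] ori [ 3.141  0.    -3.002] gap 61.6 F [-2.42  1.44  5.26] T [0.289 0.42  0.073] Ttool [-0.345  0.376 -0.073]
al 0.01 yaw 0.1393
[ 492.6 -229.2   32.2] [0.0007, -0.0003, 0.0002] [0.001, 0.0, 0.0]
```

View pics/hv5.png

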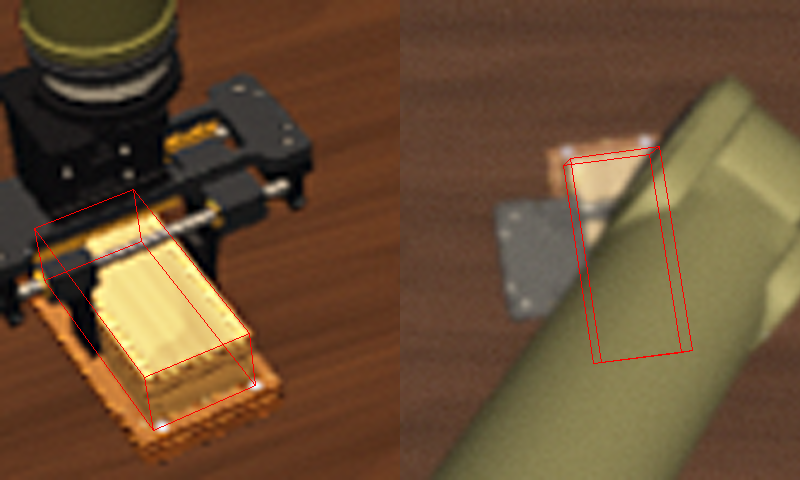

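The case lies flat on the floor behind the stop. Releasing and lifting away.

Request:
servo_tool([
  {"dp": [0,0,0],"rot": [0,0,0],"hand": 0.08},
  {"dp": [0,0,0],"rot": [0,0,0],"hand": 0.08},
  {"dp": [0,0,0],"rot": [0,0,0],"hand": 0.08},
  {"dp": [0,0,0],"rot": [0,0,0],"hand": 0.08},
  {"dp": [0,0,-0.01],"rot": [0,0,0],"hand": 0.08},
  {"dp": [0,0,-0.03],"rot": [0,0,0],"hand": 0.08},
  {"dp": [0,0,-0.06],"rot": [0,0,0],"hand": 0.08},
  {"dp": [0,0,-0.1],"rot": [0,0,0],"hand": 0.08},
  {"dp": [0,0,-0.14],"rot": [0,0,0],"hand": 0.08},
  {"dp": [0,0,-0.17],"rot": [0,0,0],"hand": 0.08},
])

```text
clock: 31.65
position: [493.3, -229.7, 205.1]
orientation: [-3.141, 0.003, -3.004]
wrist_force: [0.8, -0.6, -0.1]
finger_gap: 0.918
```

Request:
servo_tool([
  {"dp": [-0.01,0.04,-0.01],"rot": [0,0,0],"hand": 0.08},
  {"dp": [-0.01,0.08,-0.02],"rot": [0,0,0],"hand": 0.08},
  {"dp": [-0.01,0.12,-0.03],"rot": [0,0,0],"hand": 0.08},
  {"dp": [-0.01,0.16,-0.03],"rot": [0,0,0],"hand": 0.08},
  {"dp": [-0.01,0.2,-0.03],"rot": [0,0,0],"hand": 0.08},
  {"dp": [-0.01,0.22,-0.03],"rot": [0,0,0],"hand": 0.08},
  {"dp": [-0.01,0.22,-0.03],"rot": [0,0,0],"hand": 0.08},
  {"dp": [-0.01,0.22,-0.03],"rot": [0,0,0],"hand": 0.08},
  {"dp": [-0.01,0.22,-0.03],"rot": [0,0,0],"hand": 0.08},
  {"dp": [-0.01,0.22,-0.03],"rot": [0,0,0],"hand": 0.08},
])

```text
clock: 32.65
position: [472.5, -11.3, 232.1]
orientation: [3.142, 0.0, -3.006]
wrist_force: [-0.3, -0.3, -0.6]
finger_gap: 0.916
```

Run:
```python
from h import *
st()
ds=[snapshot("scene"),snapshot("top")]
x,f=fit(ds,(492.6,-229,32,.139),(140,62,40)); print("holder case",x.round(3),f)
q=Ro.from_euler('z',-HYAW).apply(x[:3]-[HX,HY,FZ]); print("in holder frame",q)
for n,x0 in dict(a=(532,153,31,.07),c=(456,391,31,-.157)).items(): print(n,*[np.round(v,3) for v in fit(ds,x0)])
cv2.imwrite("pics/end_t.png",ds[1]["img"][:,:,::-1])
cv2.imwrite("pics/end_s.png",cv2.resize(ds[0]["img"][80:340,80:460,::-1],None,fx=2.1,fy=2.1,interpolation=cv2.INTER_CUBIC))
```

```text
t 32.65 pos [472.5 -11.3 232.1] ori [ 3.142  0.    -3.006] gap 79.7 F [-0.34 -0.32 -0.59] T [ 0.016 -0.014  0.003] Ttool [-0.014 -0.016 -0.003]
holder case [ 4.98286e+02 -2.28446e+02  3.35860e+01  1.42000e-01] 546.75
in holder frame [ 5.73605901 -0.04107975 21.58634366]
a [5.32174e+02 1.52487e+02 3.01230e+01 7.60000e-02] 171.312
c [ 4.56755e+02  3.92653e+02  3.17370e+01 -1.62000e-01] 435.0
```

View pics/end_s.png

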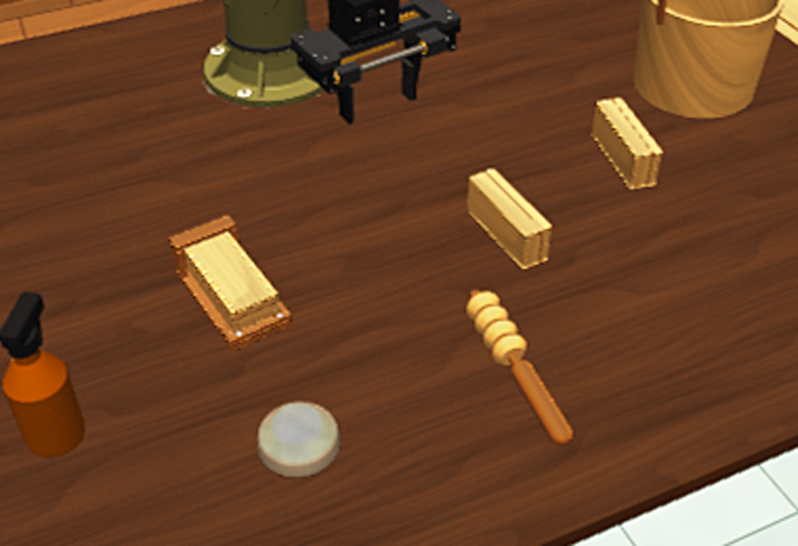

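View pics/end_t.png

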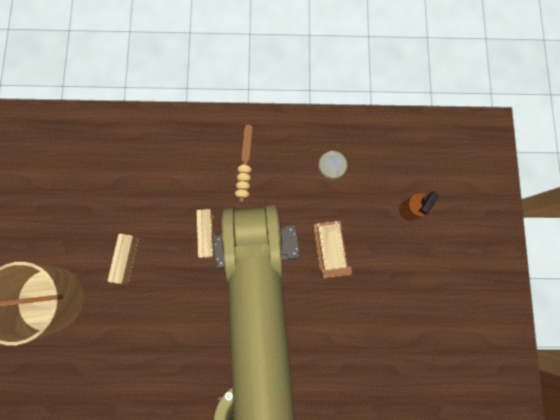

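Run:
```python
from h import *
ds=[snapshot("scene"),snapshot("top")]
def draw(d,roi,k,pose):
    c=cv2.resize(d["img"][roi[2]:roi[3],roi[0]:roi[1],::-1],None,fx=k,fy=k,interpolation=cv2.INTER_CUBIC); c0=c.copy()
    q=((proj(d,pose)-[roi[0],roi[2]]+.5)*k).astype(int)
    for i in range(8):
        for j in (1,2,4):
            if not i&j: cv2.line(c,tuple(map(int,q[i])),tuple(map(int,q[i|j])),(0,0,255),1)
    return np.hstack([c0,c])
P=Ro.from_euler('z',HYAW).apply([1,0,20])+[HX,HY,FZ]
b=box(*P,HYAW,140,62,40)
cv2.imwrite("pics/z_s.png",draw(ds[0],(158,222,175,250),6,b))
cv2.imwrite("pics/z_t.png",draw(ds[1],(308,358,214,284),7,b))
```

```text
(no output)
```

View pics/z_s.png

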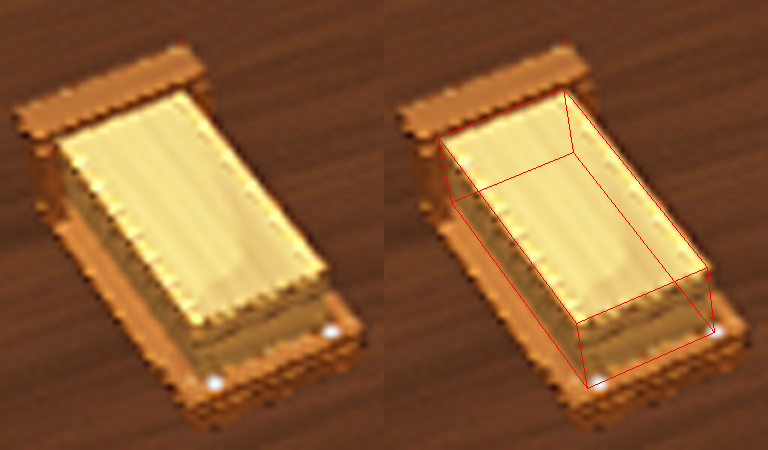

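View pics/z_t.png

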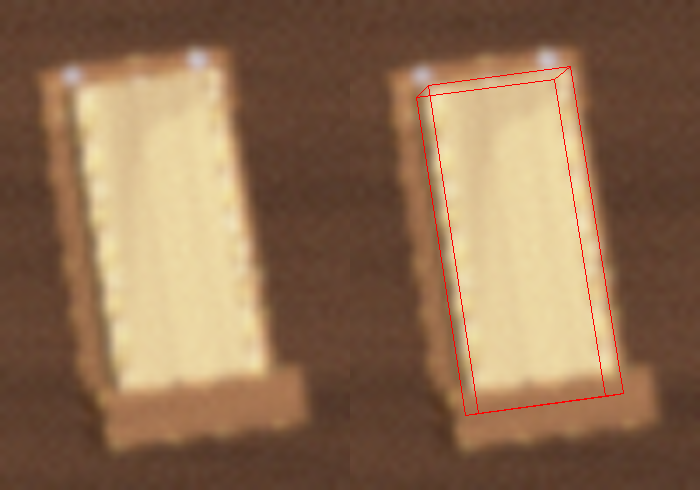

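```bash
python3 -c "
from workcell import job_done; print(job_done())"
```

```text
the job is handed in; nothing more can be done
None
```

The ball was in the middle case (case_b). It now lies flat in the holder under the lip, and I handed the job in at about 33 s.

- **Finding it:** I lifted and tilted case_c and case_b.
  - In case_b the moment about the jaw axis flipped from −0.049 to +0.055 Nm as the ball changed ends, which matches the 0.10 Nm expected.
  - Case_c showed only about 0.04 Nm, with the wrong sign for a ball. I put that down to leftover swing.
  - I never lifted case_a, because case_b's reading was clear.
- **Laying down:** I leaned case_b 45° on open shelf and let go. It fell onto its broad side and both views showed it lying flat.
- **Fitting:** I took it again across its width and slanted it 16°. It met the end wall 0.1 mm from the predicted position, at about 7 N. I then swung it down and released it.

**Last checks:**
- In the final pictures, the outline of a flat case centred in the pocket matched case_b in both views.
- The automatic box fit disagreed, putting the case about 6 mm further from the lip and 1.6 mm higher. The lip hides that end of the case, so I trusted the outline.
- Case_a has not moved. Case_c stands upright within a few millimetres of where it was. Both are clear of the holder.
- In the final pictures the bucket, bottle, stone and massager look unmoved; I did not measure them again. The gripper is clear of everything.

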